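# Lay out the decanting station

### The arm

A 6-joint arm with a two-finger parallel gripper is mounted at the origin on the work surface; the furniture and walls round the work are solid. World frame = base frame: x ahead of the robot, y to its left, z up, the work surface at z = 0. Lengths are in m, angles in rad, forces in N, time in s.
With the tool pointing down it reaches from about 0.25 to 0.775 m from the base axis. Payload 4 kg.
Tool frame: the origin (TCP) lies between the finger pads; the fingertips stand 14 mm ahead of it and the grasp point (between the pads) lies 5 mm behind it (nose_length is the distance from the TCP to the fingertips, in m); z points along the fingers, y is the line along which they close (so a half turn about z gives the same grasp; the last joint's range is limited). The gripper opens to 94 mm and grips with 3 to 60 N. Pads are 16 mm wide; open, the fingers measure 119 mm over their backs; the gripper's body (75 mm by 177 mm) begins 78 mm behind the grasp point.
Start: joints at [1.132, 0.087, 1.371, -0, 1.684, -0.103], TCP at [0.181, 0.519, 0.194] pointing down, gripper open.
Joint ranges: [-3.1, 3.1], [-0.76, 2.03], [0.27, 2.55], [-1.08, 4.22], [0.17, 2.65], [-2.57, 2.57]. Speed limits (rad/s): [2.79, 2.79, 3.14, 3.14, 3.14, 3.14].

### API

Orientations are given as [roll, pitch, yaw] about the fixed x, y, z axes, in that order (R = Rz(yaw) Ry(pitch) Rx(roll)).
In Python, from bench import * gives the robot as it stands.
- The arm moves only by the tool move_arm, never from a script. Its argument "steps" is one flat list of numbers, 7 for each row, row after row: the turn, a rotation vector about the world's x, y, z in rad, then the shift along the world's x, y, z in m, then the opening, from 0 (shut) to 1 (fully open). A call has 1 to 12 rows; each row is the pose to reach, as a shift and turn from the pose commanded when the call began; what a row does not reach only later rows make up. A row lasts 1/10 s, in which the tool goes at most 50 mm and 8.59 degrees, less where a joint would pass 70% of its speed; a pose out of reach is approached as far as the arm can. A call with a gripper value outside its range is refused whole. The fingers move at their own pace and stop on an object; the grip force is fixed at half the most. Time passes only in rows, so rows that repeat a pose let the fingers close. It gives the time, the measured TCP pose, the force, the opening and the grip force at its end, in the units of the state.
- get_obs(): the state, without advancing time (a new reading comes with each control period).
- snapshot(name): name is "scene" or "top" or "wrist"; returns (picture, depth): 384x512x3 uint8, red, green, blue; 384x512 float32, m along the optical axis (not along the pixel's ray), 0 where there is no reading.
- camera_model(name): a dict with "fx", "fy", "cx", "cy" (pixels), "rvec" (rotation vector, rad) and "tvec" (3), from world to camera coordinates, as OpenCV has them. Camera axes: x right, y down, z forward; pixel columns grow to the right and rows downward; lengths in m; the calibration is good to about 2 mm. A picture is of the moment at which its call begins: read the wrist's pose just before it. camera_model takes no time and is no camera call; for the wrist camera it gives the pose at the moment of the call.
- close_job(): hands the job in; it is judged then, once.
Trained networks look in the newest picture that a camera, given by its name, has taken for a name from the list of things; names that differ only in an ending like _2 or _b are one class to them, and where a whole thing is asked for, a point or a joint stands for the part that bears it (a point fixed in the world has none). Each returns a list of dicts, best first, with "score" (0 to 1); they miss things now and then, are a little off and sometimes report something else, mostly with a low value. They report only what shows in the picture. A call takes as long as a camera call. They do not tell look-alikes from the thing itself.
- silhouettes(camera, target): "pixels" (384x512 bool, what is visible of it) and "uv" ([column, row] in pixels, amid what is visible of it).
- spot_point(camera, target): "uv" ([column, row] in pixels: a listed point, or the origin of a listed thing).
The state is a dict: "time": time; "joint_positions": joint angles; "qvel": joint speeds; "joint_torque": joint torques, N m; "tool_pos": TCP position; "ee_rot": TCP orientation; "wrist_force": force on the tool from outside, world axes, zero at the start; "wrist_torque": the same for the moment, N m; "width": finger opening in m; "finger_force": force on a finger pad.
Only numpy, scipy, OpenCV 4.12 (cv2) and the standard library are available. Lean on these libraries where they do the work, as an engineer would, in place of code of your own. Each camera call takes 0.05 s, during which the arm holds its last target. There are 200 camera calls.

### The job

Get the tray ready for decanting: stand the half bottle in the coaster, seat the funnel in the mouth of the decanter, and stand the straight cork upright on the saucer for the guest to see. When those three are done, stand the candlestick on the tray midway between the bottle and the decanter: it comes last, so that nothing has to pass over the flame. Keep the bottle upright all the way so the sediment stays down, and leave the decanter and the jar standing where they are.

Things in the scene. Friction and masses are not known exactly. Their poses are not given: they have to be found in the camera images.
- bottle: half bottle of wine with a black capsule, upright and loose, 0.66 kg: body 60 mm in diameter up to 135 mm height, sloping shoulder to 160 mm, neck 31 mm in diameter from 160 to 247 mm. Take it by the neck from above, near 205 mm. Origin at the centre of its underside, z up.
- funnel: steel funnel, mouth up, loose, 0.12 kg, 90 mm high; starts standing in the jar, its lower end 12 mm above the counter. Spout 12 to 17 mm wide up to 44 mm, cone widening to 39 mm at 60 mm, there a flat shoulder that rests on a rim, then a round cup 60 mm in diameter up to 90 mm (62 mm bead at the rim): take it across the cup. Origin at the centre of the spout's lower end, z up.
- candle: white candle in a brass candlestick, loose, 0.22 kg, 131 mm high: round foot 68 mm in diameter and 11 mm high, slender stem, candle 22 mm in diameter from 48 to 123 mm. Take it by the candle. Origin at the centre of its underside, z up.
- cork: straight plain cylindrical cork standing on end, 24 mm in diameter, 44 mm high, loose, 12 g (a thicker mushroom-shaped cork on the counter is not meant). Origin at the centre of its underside, z along its axis.
- decanter: clear glass decanter on one end of the tray, loose, 0.9 kg: round belly 92 mm in diameter, flared open mouth 132 mm above its underside, 55 mm wide outside and 48 mm inside; neck 35 mm wide inside. The funnel's shoulder rests on the rim; then the funnel's origin is about 72 mm above the decanter's. Origin at the centre of its underside, z up.
- coaster: round steel bottle coaster fixed on the other end of the tray: 84 mm in diameter, rim 22 mm high and 8 mm thick, round well 68 mm in diameter with a dark floor 5 mm above the origin. Origin at the centre of its underside, z up. It and the decanter stand 200 mm apart, either may be on the left.
- saucer: small white saucer, fixed on the counter, 80 mm in diameter, rim 11 mm high, flat floor about 45 mm in diameter 4 mm above the origin. Origin at the centre of its underside, z up.
- jar: squat white stoneware jar, open, loose, 76 mm in diameter and 72 mm high, mouth 44 mm wide inside, in which the funnel stands to drain at the start. Origin at the centre of its underside, z up.
- tray_mid (a point): the middle of the flat floor of the dark wooden tray, 6 mm above the counter, halfway between coaster and decanter. The tray is fixed, 120 mm by 310 mm with a lip 14 mm high and low brass handles at its ends 27 mm high; the y axis runs along the tray through coaster and decanter, z up. (Nearer the robot, to its right, stands a fixed cork puller 0.63 m tall.)
There are look-alikes about, which are no part of the job. Leave any pink look-alike of the funnel alone.

How it is judged:
On the way, in this order (a step that is already met when the one before it is completed fails the run):
1. the bottle stands in the coaster, the funnel is seated in the decanter and the cork stands on the saucer, while the candlestick is not yet in its place (horizontal distance between bottle and coaster below 0.008 m and z of bottle in the frame of coaster below 0.009 m and angle between bottle's own z axis and vertical below 0.08 rad and horizontal distance between funnel and decanter below 0.008 m and z of funnel in the frame of decanter below 0.0765 m and angle between funnel's own z axis and vertical below 0.12 rad and horizontal distance between cork and saucer below 0.02 m and z of cork in the frame of saucer below 0.009 m and angle between cork's own z axis and vertical below 0.15 rad), for 0.2 s.
2. the candlestick stands on the tray midway between bottle and decanter (horizontal distance between candle and tray_mid below 0.015 m and z of candle in the frame of tray_mid below 0.005 m and angle between candle's own z axis and vertical below 0.1 rad), for 0.2 s.
At the end, for the whole second after the job is handed in: Bottle upright on the floor of the coaster's well (8 mm); funnel level and fully down in the decanter's mouth (8 mm); cork on end within 20 mm of the saucer's centre; candlestick upright on the tray floor within 15 mm of midway between coaster and decanter; all at rest (all of step 1 and all of step 2 and angle between decanter's own z axis and vertical below 0.08 rad and linear speed of each of bottle, funnel, cork, candle below 0.02 m/s); the robot touches nothing.
It fails at once if the bottle is tipped by more than about 20 degrees (angle between bottle's own z axis and vertical above 0.35 rad).
It fails at once if the decanter is pushed more than 15 mm from its place (distance of decanter from where it was at the start of the episode above 0.015 m).
It fails at once if the jar is pushed away by more than 30 mm or tipped (distance of jar from where it was at the start of the episode above 0.03 m or angle between jar's own z axis and vertical above 0.4 rad).
It also fails if it takes over 134 s, if anything falls off the work surface, if the arm or the gripper's body presses on something with over 40 N, if the wrist force passes 120 N, or if a joint passes its speed limit or range.

## Working session

There is one attempt and no reset: what is moved stays moved. The work goes in short steps, Python scripts to look and compute and a tool call to move; the robot and the scene stay as the last step left them, time stands still between calls to the robot, and variables do not carry over. Pictures are saved under pics/ and viewed, at most 14 in all, crops included, and the job is handed in when it is done.

Besides the shell and the picture viewer there is one more tool, called as name(argument=value, ...) on one line, values as JSON. move_arm: Moves the arm, as the interface text tells. Its arguments: {"type":"object","properties":{"steps":{"type":"array"}},"required":["steps"]}

```bash
mkdir -p pics; cat > h.py <<'E'
from bench import *
import numpy as np, cv2
def cam(n):
    m=camera_model(n);R=cv2.Rodrigues(np.array(m["rvec"],float))[0];return m,R,np.array(m["tvec"],float).ravel()
def cloud(n,d):
    m,R,t=cam(n);v,u=np.mgrid[:384,:512]
    P=np.stack([(u-m["cx"])/m["fx"]*d,(v-m["cy"])/m["fy"]*d,d],-1)
    return (P-t)@R
def onplane(n,uv,z):
    m,R,t=cam(n);r=R.T@np.array([(uv[0]-m["cx"])/m["fx"],(uv[1]-m["cy"])/m["fy"],1]);c=-R.T@t
    return c+r*(z-c[2])/r[2]
def save(name,p,crop=None,s=1):
    if crop: a,b,c,d=crop;p=p[b:d,a:c]
    cv2.imwrite("pics/"+name,cv2.resize(p[:,:,::-1],None,fx=s,fy=s,interpolation=cv2.INTER_CUBIC))
E
cat > a.py <<'E'
from h import *
for n in ["scene","top"]:
    p,d=snapshot(n);np.savez(n,p=p,d=d);save(n+".png",p,s=1.5)
    C=cloud(n,d)
    for t in ["bottle","funnel","candle","cork","decanter","coaster","saucer","jar","tray_mid"]:
        if t!="tray_mid":
            for r in silhouettes(n,t)[:3]:
                M=r["pixels"]&(d>0);Q=C[M]
                if len(Q)==0: print(n,t,r["score"],r["uv"],"nodepth");continue
                hi=np.percentile(Q[:,2],98);T=Q[Q[:,2]>hi-.008]
                print(n,t,round(r["score"],2),np.round(r["uv"]),M.sum(),"top z",round(hi,3),"topmid",np.round((T.max(0)+T.min(0))[:2]/2,3),"ext",np.round(np.percentile(Q,2,0),3),np.round(np.percentile(Q,98,0),3))
        else: 
            for r in spot_point(n,t)[:2]: print(n,t,round(r["score"],2),np.round(r["uv"]),onplane(n,r["uv"],.006).round(3))
E
python3 a.py
```

```text
scene bottle 0.71 [212. 143.] 1040 top z 0.247 topmid [0.443 0.293] ext [0.412 0.265 0.009] [0.454 0.313 0.247]
scene bottle 0.63 [189. 186.] 85 top z 0.046 topmid [0.345 0.304] ext [0.333 0.293 0.017] [0.355 0.312 0.046]
scene funnel 0.66 [161. 182.] 454 top z 0.091 topmid [0.259 0.341] ext [ 0.229  0.311 -0.   ] [0.347 0.408 0.091]
scene funnel 0.62 [222. 166.] 323 top z 0.102 topmid [0.4   0.224] ext [0.37  0.194 0.074] [0.432 0.253 0.102]
scene candle 0.82 [254. 179.] 437 top z 0.124 topmid [0.477 0.178] ext [ 0.449  0.148 -0.331] [1.249 0.682 0.124]
scene cork 0.74 [210. 142.] 1085 top z 0.247 topmid [0.443 0.293] ext [ 0.412  0.263 -0.09 ] [1.176 0.905 0.247]
scene cork 0.59 [191. 185.] 95 top z 0.046 topmid [0.345 0.305] ext [0.333 0.293 0.015] [0.356 0.314 0.046]
scene decanter 0.62 [359. 191.] 1276 top z 0.138 topmid [ 0.38 -0.19] ext [ 0.462 -0.188  0.012] [ 0.529 -0.113  0.138]
scene coaster 0.67 [286. 207.] 539 top z 0.03 topmid [0.411 0.029] ext [ 0.37  -0.013  0.008] [0.448 0.064 0.03 ]
scene coaster 0.63 [222. 169.] 307 top z 0.103 topmid [0.4   0.224] ext [0.37  0.194
[... 925 characters left out ...]
[0.336 0.293 0.005] [0.356 0.314 0.048]
top decanter 0.72 [363. 160.] 1316 top z 0.139 topmid [ 0.508 -0.148] ext [ 0.465 -0.182  0.015] [ 0.545 -0.105  0.139]
top coaster 0.71 [289. 201.] 930 top z 0.031 topmid [0.413 0.029] ext [ 0.374 -0.008  0.008] [0.45  0.067 0.031]
top coaster 0.48 [220. 215.] 282 top z 0.067 topmid [0.392 0.22 ] ext [0.364 0.186 0.011] [0.422 0.247 0.067]
top saucer 0.68 [149. 204.] 786 top z 0.015 topmid [0.417 0.381] ext [0.382 0.345 0.001] [0.452 0.418 0.015]
top jar 0.78 [217. 214.] 312 top z 0.078 topmid [0.381 0.22 ] ext [0.364 0.186 0.004] [0.416 0.251 0.078]
top tray_mid 0.66 [326. 184.] [ 0.459 -0.058  0.006]
top tray_mid 0.63 [152. 203.] [0.418 0.372 0.006]
```

View pics/top.png

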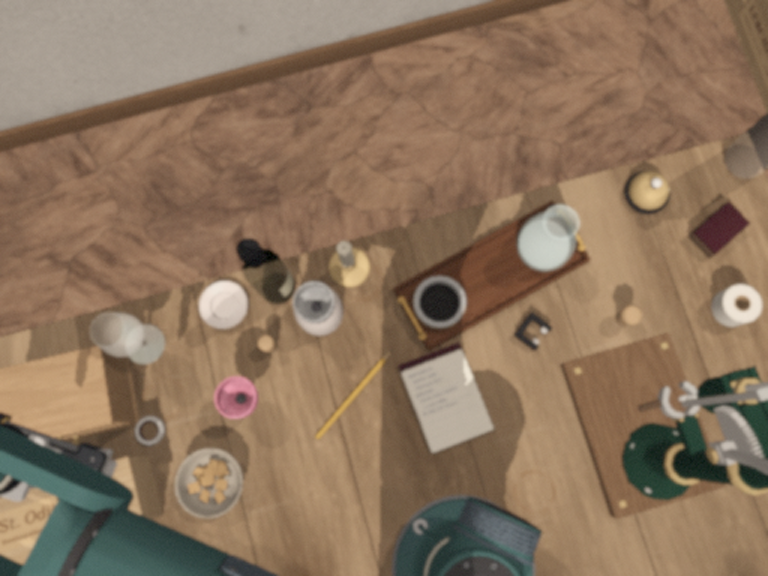

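View pics/scene.png

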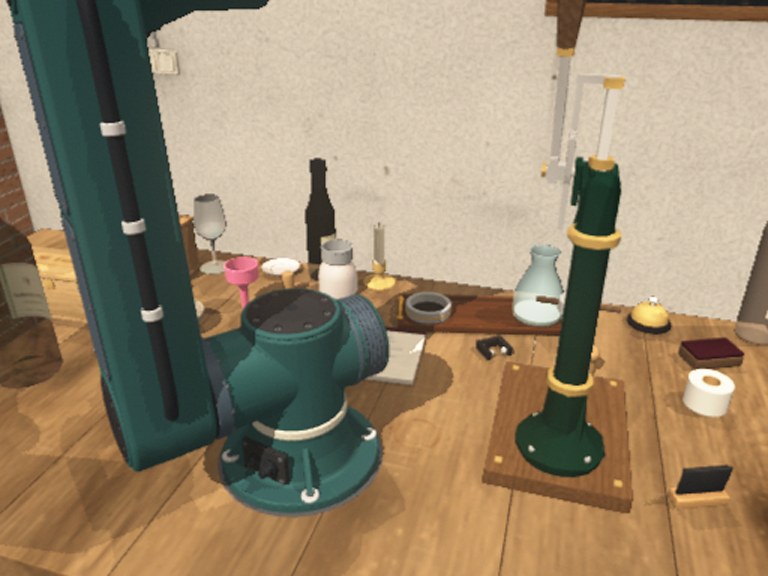

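The picture shows two bottle corks: top (177,229), slim and plain, and (419,210), wider with a cap. The steel funnel is in the jar at (210,200), and the pink one at (157,265) is a decoy. The coaster is at (293,201), the decanter at (365,160) and the saucer at (149,203). Next I'll take enlarged crops of the corks and get the geometry of the obstacles.

```bash
cat > b.py <<'E'
from h import *
z=np.load("top.npz");p,d=z["p"],z["d"]
f=lambda c:cv2.resize(p[c[1]:c[3],c[0]:c[2],::-1],(380,380),interpolation=cv2.INTER_CUBIC)
cv2.imwrite("pics/corks.png",np.hstack([f((155,208,200,253)),f((397,188,442,233))]))
C=cloud("top",d);Cs=cloud("scene",np.load("scene.npz")["d"])
for nm,uv in [("corkA",(177,228)),("corkB",(419,208)),("puller base",(437,307)),("glass",(80,222)),("candle top",(229,163)),("mottled",(300,100)),("mottled2",(150,190-35)),("shelf",(200,40))]:
    print(nm,C[uv[1],uv[0]].round(3))
for nm,uv in [("pullertop",(400,60)),("pullermid",(395,160)),("candle",(253,160)),("glass",(140,145)),("wall",(200,80)),("pullerlever",(408,90))]: print(nm,Cs[uv[1],uv[0]].round(3))
o=get_obs();print(o["tool_pos"],o["ee_rot"],o["width"],o["time"])
# cork & candle tops
Q=Cs.reshape(-1,3)
def top(P,cx,cy,r,zl,zh):
    m=(np.hypot(P[:,0]-cx,P[:,1]-cy)<r)&(P[:,2]>zl)&(P[:,2]<zh);S=P[m];print(len(S),((S.max(0)+S.min(0))/2).round(4),S.mean(0).round(4),np.ptp(S,0).round(3))
T=C.reshape(-1,3)
for nm,a in dict(cork=(.347,.304,.03,.04,.06),corkB=(.43,-.26,.05,.02,.06),bottle=(.443,.292,.04,.2,.26),funnel=(.4,.222,.05,.095,.11),candlestem=(.477,.178,.03,.06,.135),candlefoot=(.477,.178,.05,.005,.04),coaster=(.412,.029,.06,.02,.035),dec=(.508,-.148,.05,.125,.15),saucer=(.417,.382,.055,.008,.02)).items():
    for P in (T,Q):
        try: print(nm,end=" ");top(P,*a)
        except Exception as e: print("none")
E
python3 b.py
```

```text
corkA [0.349 0.303 0.042]
corkB [ 0.387 -0.268  0.049]
puller base [ 0.161 -0.273  0.1  ]
glass [0.362 0.523 0.075]
candle top [0.485 0.174 0.12 ]
mottled [ 1.044 -0.075 -0.845]
mottled2 [ 0.799  0.594 -0.848]
shelf [ 1.318  0.371 -0.792]
pullertop [1.429 0.012 0.253]
pullermid [ 0.132 -0.304  0.332]
candle [0.467 0.166 0.1  ]
glass [0.333 0.485 0.126]
wall [1.173 0.918 0.105]
pullerlever [ 1.44  -0.04   0.127]
[0.18126647 0.51932145 0.19354994] [3.14140464e+00 2.81089770e-05 2.80579167e+00] 0.09373747916781724 1.0
cork 83 [0.3478 0.3039 0.0447] [0.3475 0.3044 0.0442] [0.022 0.023 0.009]
cork 35 [0.345  0.3051 0.0441] [0.3437 0.3038 0.0439] [0.023 0.021 0.008]
corkB 91 [ 0.3902 -0.2714  0.0365] [ 0.3897 -0.2696  0.0461] [0.02  0.029 0.032]
corkB 9 [ 0.3889 -0.2819  0.0456] [ 0.3902 -0.2808  0.047 ] [0.007 0.011 0.007]
bottle 295 [0.4441 0.2921 0.2259] [0.4418 0.2902 0.2405] [0.032 0.032 0.051]
bottle 195 [0.4417 0.293  0.2249] [0.4361 0.2883 0.2282] [0.035 0.032 0.049]
funnel 126 [0.4018 0.2231 0.1004] [0.4036 0.225  0.1013] [0.061 0.06  0.011]
funnel 108 [0.3996 0.2244 0.0993] [0.401  0.2235 0.0993] [0.065 0.063 0.009]
candlestem 139 [0.4772 0.1744 0.0957] [0.475  0.1739 0.1083] [0.025 0.021 0.071]
candlestem 156 [0.4746 0.1774 0.0962] [0.4717 0.1726 0.096 ] [0.028 0.027 0.072]
candlefoot 303 [0.4728 0.1749 0.0221] [0.4712 0.1734 0.0083] [0.077 0.08  0.034]
candlefoot 178 [0.4747 0.1731 0.0225] [0.471  0.1721 0.0134] [0.062 0.067 0.035]
coaster 424 [0.4077 0.0378 0.0269] [0.4085 0.034  0.0277] [0.095 0.102 0.014]
coaster 295 [0.4081 0.0366 0.0256] [0.4068 0.0301 0.0261] [0.098 0.102 0.011]
dec 236 [ 0.5084 -0.1492  0.1348] [ 0.5128 -0.1526  0.1351] [0.052 0.052 0.019]
dec 184 [ 0.5092 -0.1473  0.1321] [ 0.5099 -0.1469  0.1331] [0.057 0.051 0.014]
saucer 379 [0.4167 0.3808 0.0131] [0.4175 0.3815 0.0106] [0.077 0.079 0.01 ]
saucer 110 [0.4171 0.3828 0.0112] [0.4224 0.3898 0.0104] [0.076 0.075 0.006]
```

View pics/corks.png

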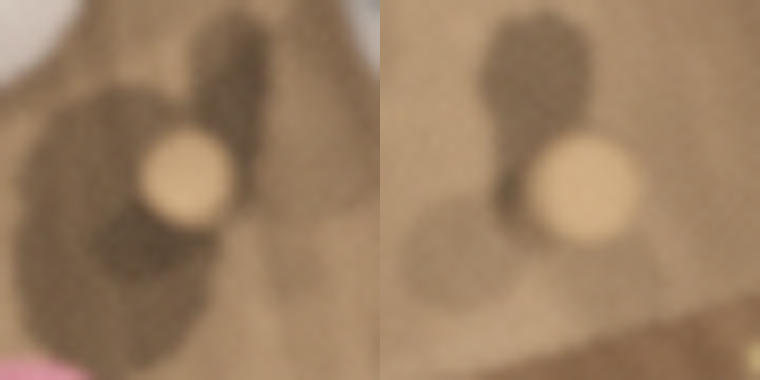

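In the crop, the left cork (188,178) is slim with a straight shadow, so it is the plain cork at about (0.347,0.304). The right one (583,188) is wider and throws a mushroom-shaped shadow, so it is the decoy. Bottle first: I'll rise and move above the neck.

move_arm(steps=[0,0,0,0.02,0,0.05,1,0,0,0,0.05,-0.02,0.1,1,0,0,0,0.08,-0.05,0.12,1,0,0,0,0.262,-0.227,0.126,1,0,0,0,0.262,-0.227,0.126,1,0,0,0,0.262,-0.227,0.126,1,0,0,0,0.262,-0.227,0.126,1,0,0,0,0.262,-0.227,0.126,1,0,0,0,0.262,-0.227,0.126,1,0,0,0,0.262,-0.227,0.126,1,0,0,0,0.262,-0.227,0.126,1,0,0,0,0.262,-0.227,0.126,1])

```text
time: 2.2
tool_pos: [0.4421, 0.2936, 0.3197]
ee_rot: [3.141, -0.0, 2.808]
wrist_force: [-0.3, 0.7, 0.0]
width: 0.0942
finger_force: 0.0
```

```bash
cat > c.py <<'E'
from h import *
T=np.vstack([cloud(n,np.load(n+".npz")["d"]).reshape(-1,3) for n in("top","scene")])
m=(T[:,2]>.16)&(T[:,0]>.05)&(T[:,0]<.7)&(T[:,1]<-.05)&(T[:,1]>-.6)
S=T[m];H=np.unique((S[:,:2]/.04).round(),axis=0)*.04;print(H.tolist())
p,d=snapshot("wrist");save("w1.png",p);np.savez("w1",d=d,p=p);C=cloud("wrist",d).reshape(-1,3)
def top(P,cx,cy,r,zl,zh):
    S=P[(np.hypot(P[:,0]-cx,P[:,1]-cy)<r)&(P[:,2]>zl)&(P[:,2]<zh)]
    if len(S):print(len(S),((S.max(0)+S.min(0))/2).round(4),np.ptp(S,0).round(3))
top(C,.443,.2925,.04,.235,.26)
top(C,.4,.223,.05,.095,.11)
top(C,.476,.175,.03,.06,.135)
top(C,.347,.304,.03,.035,.06)
print(get_obs()["tool_pos"])
E
python3 c.py
```

```text
[[0.04, -0.08], [0.04, -0.04], [0.08, -0.08], [0.08, -0.04], [0.12, -0.32], [0.12, -0.28], [0.12, -0.24], [0.16, -0.32], [0.16, -0.28], [0.16, -0.24], [0.2, -0.32], [0.2, -0.28], [0.2, -0.24], [0.24, -0.32], [0.24, -0.28], [0.24, -0.24], [0.28, -0.28], [0.28, -0.24], [0.64, -0.48]]
1194 [0.4444 0.2925 0.2429] [0.033 0.033 0.016]
409 [0.4015 0.2223 0.1003] [0.061 0.062 0.011]
457 [0.477  0.1762 0.0945] [0.024 0.02  0.069]
247 [0.3475 0.3043 0.0424] [0.023 0.024 0.011]
[0.44206663 0.29368591 0.31974212]
```

View pics/w1.png

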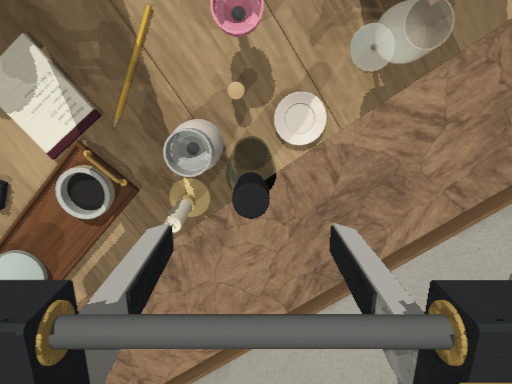

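The wrist view shows the bottle's capsule at (250,195) between the fingers, the jar with the funnel at (195,148), the candle at (185,205), the coaster at (85,192) and the cork at (236,90). Positions agree to about 2 mm, so I'll descend and grip the neck.

move_arm(steps=[0,0,0,0.0015,-0.001,-0.04,1,0,0,0,0.0015,-0.001,-0.08,1,0,0,0,0.0015,-0.001,-0.12,1,0,0,0,0.0015,-0.001,-0.12,1,0,0,0,0.0015,-0.001,-0.12,1,0,0,0,0.0015,-0.001,-0.12,0,0,0,0,0.0015,-0.001,-0.12,0,0,0,0,0.0015,-0.001,-0.12,0,0,0,0,0.0015,-0.001,-0.12,0,0,0,0,0.0015,-0.001,-0.12,0,0,0,0,0.0015,-0.001,-0.12,0,0,0,0,0.0015,-0.001,-0.12,0])

```text
time: 3.45
tool_pos: [0.4447, 0.2912, 0.1994]
ee_rot: [-3.142, -0.0, 2.806]
wrist_force: [0.2, 0.2, 0.4]
width: 0.0416
finger_force: 0.0
```

move_arm(steps=[0,0,0,0,0,0,0,0,0,0,0,0,0,0,0,0,0,0,0,0,0,0,0,0,0,0,0,0,0,0,0,0,0,0.01,0,0,0,0,0,0,0.03,0,0,0,0,0,0,0.06,0,0,0,0,0,0,0.09,0,0,0,0,0,0,0.12,0,0,0,0,0,0,0.15,0,0,0,0,0,0,0.165,0,0,0,0,0,0,0.165,0])

```text
time: 4.65
tool_pos: [0.4452, 0.2913, 0.3666]
ee_rot: [3.14, 0.002, 2.806]
wrist_force: [-0.5, -0.2, -6.4]
width: 0.0305
finger_force: 30.0
```

move_arm(steps=[0,0,0,-0.002,-0.012,0,0,0,0,0,-0.005,-0.04,0,0,0,0,0,-0.009,-0.07,0,0,0,0,0,-0.013,-0.105,0,0,0,0,0,-0.018,-0.14,0,0,0,0,0,-0.022,-0.175,0,0,0,0,0,-0.026,-0.21,0,0,0,0,0,-0.03,-0.24,0,0,0,0,0,-0.032,-0.255,0,0,0,0,0,-0.033,-0.262,0,0,0,0,0,-0.033,-0.262,0,0,0,0,0,-0.033,-0.262,0,0])

```text
time: 5.85
tool_pos: [0.4114, 0.0297, 0.3637]
ee_rot: [3.141, -0.002, 2.806]
wrist_force: [-0.5, 0.7, -7.4]
width: 0.0307
finger_force: 30.0
```

```bash
cat > d.py <<'E'
from h import *
import sys
k=sys.argv[1]
o=get_obs();print(o["tool_pos"],o["ee_rot"])
for n in("top","scene","wrist"):
    p,d=snapshot(n);np.savez(n+k,p=p,d=d);save(n+k+".png",p,s=1.5)
    P=cloud(n,d)
    for t in sys.argv[2:]:
        for r in silhouettes(n,t)[:1]:
            Q=P[r["pixels"]&(d>0)]
            if len(Q)<5: continue
            hi=np.percentile(Q[:,2],97);S=Q[Q[:,2]>hi-.012]
            print(n,t,round(r["score"],2),np.round(r["uv"]),len(S),"hi",hi.round(3),"lo",np.percentile(Q[:,2],2).round(3),"topmid",((S.max(0)+S.min(0))/2).round(4)[:2],np.ptp(S,0).round(3)[:2],"mid",((np.percentile(Q,2,0)+np.percentile(Q,98,0))/2).round(4)[:2])
E
python3 d.py A bottle coaster decanter
```

```text
[0.41136976 0.02973263 0.3636613 ] [ 3.14139666e+00 -1.81784000e-03  2.80628034e+00]
top bottle 0.86 [297. 179.] 126 hi 0.413 lo 0.201 topmid [0.4052 0.0315] [0.021 0.03 ] mid [0.399  0.0315]
top coaster 0.63 [299. 179.] 160 hi 0.413 lo 0.198 topmid [0.3557 0.0475] [0.131 0.062] mid [0.3999 0.032 ]
top decanter 0.28 [230. 177.] 81 hi 0.124 lo 0.002 topmid [0.478  0.1748] [0.024 0.021] mid [0.4766 0.1749]
scene bottle 0.67 [290. 114.] 90 hi 0.4 lo 0.174 topmid [0.4017 0.0349] [0.019 0.024] mid [0.3976 0.0263]
scene coaster 0.71 [288. 203.] 297 hi 0.03 lo 0.008 topmid [0.4135 0.0287] [0.09  0.087] mid [0.4104 0.0257]
scene decanter 0.94 [359. 193.] 188 hi 0.138 lo -0.305 topmid [ 0.3814 -0.189 ] [0.31  0.134] mid [ 0.9292 -0.0432]
wrist bottle 0.71 [252. 217.] 3409 hi 0.415 lo 0.209 topmid [0.4114 0.0298] [0.034 0.032] mid [0.4033 0.032 ]
wrist coaster 0.91 [248. 141.] 464 hi 0.031 lo 0.011 topmid [0.4012 0.0269] [0.061 0.084] mid [0.3982 0.0279]
wrist decanter 0.93 [168. 243.] 498 hi 0.139 lo 0.017 topmid [ 0.451  -0.0808] [0.161 0.19 ] mid [ 0.5022 -0.1446]
```

View pics/wristA.png

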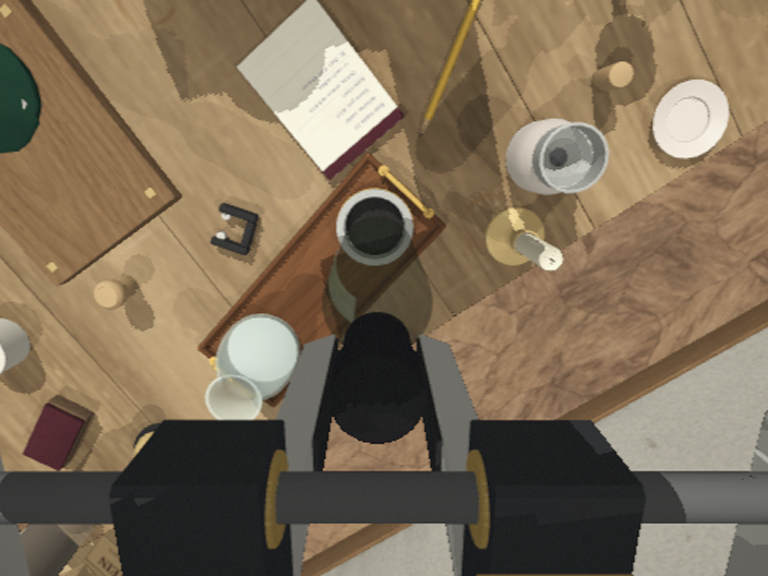

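The bottle (377,378 in the wrist view) is held, with the coaster well at (375,222) below it and the offset measured at about 1.5 mm. I'll lower it to just over the rim and check.

move_arm(steps=[0,0,0,0.0014,-0.001,-0.015,0,0,0,0,0.0014,-0.001,-0.045,0,0,0,0,0.0014,-0.001,-0.08,0,0,0,0,0.0014,-0.001,-0.105,0,0,0,0,0.0014,-0.001,-0.118,0,0,0,0,0.0014,-0.001,-0.122,0,0,0,0,0.0014,-0.001,-0.122,0,0,0,0,0.0014,-0.001,-0.122,0])

```text
time: 7.25
tool_pos: [0.4141, 0.0282, 0.2443]
ee_rot: [3.141, 0.003, 2.806]
wrist_force: [-0.1, -0.6, -5.6]
width: 0.0308
finger_force: 30.0
```

```bash
python3 d.py B bottle coaster; python3 - <<'E'
import cv2,numpy as np
a=cv2.imread("pics/topB.png")[180:400,330:550];b=cv2.imread("pics/sceneB.png")[150:370,330:550]
cv2.imwrite("pics/B.png",cv2.resize(np.hstack([a,b]),(800,400)))
E
```

```text
[0.41407386 0.02823162 0.24430584] [3.14059311 0.00322691 2.80575532]
top bottle 0.79 [294. 193.] 55 hi 0.292 lo 0.065 topmid [0.4034 0.0328] [0.013 0.024] mid [0.4016 0.0307]
top coaster 0.69 [294. 212.] 152 hi 0.032 lo 0.009 topmid [0.3959 0.0202] [0.049 0.066] mid [0.3945 0.02  ]
scene bottle 0.62 [287. 158.] 87 hi 0.281 lo 0.051 topmid [0.4058 0.0315] [0.023 0.023] mid [0.4014 0.0258]
scene coaster 0.78 [288. 206.] 231 hi 0.03 lo 0.008 topmid [0.4095 0.0283] [0.082 0.083] mid [0.4087 0.0255]
wrist bottle 0.8 [252. 218.] 3411 hi 0.293 lo 0.087 topmid [0.4128 0.0284] [0.033 0.032] mid [0.4048 0.0311]
wrist coaster 0.68 [249. 147.] 739 hi 0.03 lo 0.011 topmid [0.4022 0.0275] [0.063 0.082] mid [0.3998 0.028 ]
```

View pics/B.png

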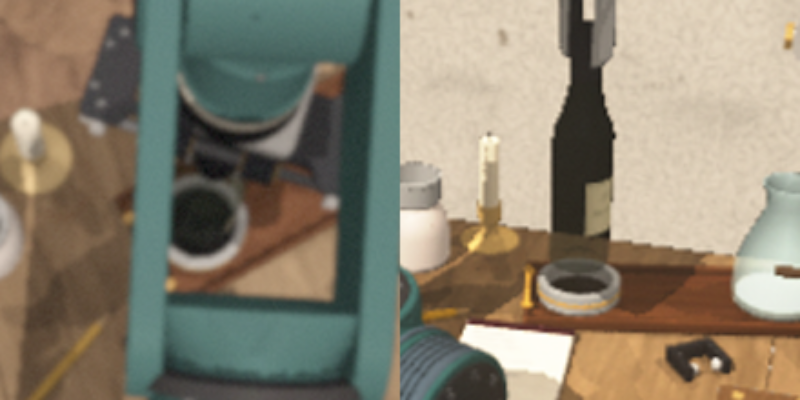

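The side view (right) shows the bottle upright, centred above the coaster (580,285). I'll fit the rim circle once for accuracy before inserting.

```bash
cat > e.py <<'E'
from h import *
from scipy.optimize import minimize
for n,f,t in (("top","top","c"),("scene","scene","c"),("wrist","wristB","c")):
    C=cloud(n,np.load(f+".npz")["d"]).reshape(-1,3)
    r=np.hypot(C[:,0]-.4128,C[:,1]-.0288)
    S=C[(C[:,2]>.024)&(C[:,2]<.036)&(r>.027)&(r<.048)]
    g=lambda c:np.minimum(np.maximum(0,np.abs(np.hypot(S[:,0]-c[0],S[:,1]-c[1])-.038)-.003),.008).sum()
    k=minimize(g,[.4128,.0288],method="Nelder-Mead");print(n,len(S),k.x.round(4),k.fun)
# wrist bottle neck top fit
C=cloud("wrist",np.load("wristB.npz")["d"]).reshape(-1,3)
S=C[(np.hypot(C[:,0]-.4135,C[:,1]-.0284)<.025)&(C[:,2]>.27)&(C[:,2]<.30)]
zt=np.median(S[:,2]);T=S[S[:,2]>S[:,2].max()-.006];print(S[:,2].max(),cv2.minEnclosingCircle(T[:,:2].astype(np.float32)))
o=get_obs();print(o["tool_pos"],o["ee_rot"])
E
python3 e.py
```

```text
top 323 [0.4129 0.0274] 0.05422953539326658
scene 195 [0.411 0.028] 0.08699827951826111
wrist 723 [0.4126 0.0268] 0.2052256195278799
0.2999724575605626 ((0.4044687747955322, 0.031620875000953674), 0.022936968132853508)
[0.41320415 0.02830561 0.24265121] [3.14143502e+00 2.48637755e-04 2.80582780e+00]
```

move_arm(steps=[0,0,0,0,-0.001,-0.005,0,0,0,0,0,-0.001,-0.012,0,0,0,0,0,-0.001,-0.019,0,0,0,0,0,-0.001,-0.025,0,0,0,0,0,-0.001,-0.029,0,0,0,0,0,-0.001,-0.032,0,0,0,0,0,-0.001,-0.032,0,0,0,0,0,-0.001,-0.032,0])

```text
time: 8.5
tool_pos: [0.4132, 0.0273, 0.2106]
ee_rot: [3.141, 0.0, 2.806]
wrist_force: [0.2, 0.1, -7.1]
width: 0.0308
finger_force: 30.0
```

move_arm(steps=[0,0,0,0,0,-0.001,0,0,0,0,0,0,-0.002,0,0,0,0,0,0,-0.002,0,0,0,0,0,0,-0.002,0])

```text
time: 8.9
tool_pos: [0.4138, 0.0272, 0.2104]
ee_rot: [3.141, 0.003, 2.806]
wrist_force: [-2.4, 0.3, 5.3]
width: 0.0305
finger_force: 30.0
```

Floor contact came at the expected height. I'll release and rise.

move_arm(steps=[0,0,0,0,0,0.002,0.5,0,0,0,0,0,0.002,0.7,0,0,0,0,0,0.002,1,0,0,0,0,0,0.002,1,0,0,0,0,0,0.002,1,0,0,0,0,0,0.002,1,0,0,0,0,0,0.03,1,0,0,0,0,0,0.07,1,0,0,0,0,0,0.11,1,0,0,0,0,0,0.11,1,0,0,0,0,0,0.11,1])

```text
time: 10.0
tool_pos: [0.4137, 0.0273, 0.3194]
ee_rot: [3.141, 0.002, 2.806]
wrist_force: [0.0, -0.5, -0.3]
width: 0.0938
finger_force: 0.0
```

```bash
python3 d.py C bottle funnel saucer
```

```text
[0.4136599  0.02727342 0.31937247] [3.14085568e+00 2.32542539e-03 2.80583253e+00]
top bottle 0.7 [295. 189.] 239 hi 0.261 lo 0.029 topmid [0.3594 0.0447] [0.14  0.065] mid [0.4094 0.0265]
top funnel 0.97 [210. 203.] 127 hi 0.103 lo 0.059 topmid [0.4016 0.2235] [0.061 0.06 ] mid [0.4016 0.2227]
top saucer 0.63 [150. 204.] 738 hi 0.014 lo 0.001 topmid [0.4168 0.382 ] [0.077 0.076] mid [0.4168 0.3825]
scene bottle 0.86 [289. 168.] 109 hi 0.256 lo 0.028 topmid [0.4114 0.028 ] [0.035 0.031] mid [0.4001 0.0248]
scene funnel 0.72 [226. 168.] 166 hi 0.103 lo 0.074 topmid [0.4007 0.2242] [0.063 0.062] mid [0.4013 0.2242]
scene saucer 0.48 [185. 176.] 157 hi 0.012 lo 0.003 topmid [0.4179 0.3851] [0.068 0.067] mid [0.4187 0.3878]
wrist bottle 0.92 [251. 177.] 1264 hi 0.261 lo 0.053 topmid [0.4126 0.0277] [0.032 0.032] mid [0.4055 0.0295]
wrist funnel 0.86 [396. 101.] 666 hi 0.103 lo 0.061 topmid [0.402  0.2222] [0.062 0.062] mid [0.4017 0.2216]
wrist saucer 0.72 [483.  79.] 2407 hi 0.013 lo 0.004 topmid [0.4169 0.3809] [0.078 0.079] mid [0.4167 0.3814]
```

The bottle stands in the coaster, top at (0.4126,0.0277) and z 0.258 as expected. Now the funnel, at (0.4017,0.2229).

move_arm(steps=[0,0,0,-0.012,0.196,0,1,0,0,0,-0.012,0.196,0,1,0,0,0,-0.012,0.196,0,1,0,0,0,-0.012,0.196,0,1,0,0,0,-0.012,0.196,-0.04,1,0,0,0,-0.012,0.196,-0.08,1,0,0,0,-0.012,0.196,-0.12,1,0,0,0,-0.012,0.196,-0.15,1,0,0,0,-0.012,0.196,-0.15,1,0,0,0,-0.012,0.196,-0.15,1])

```text
time: 11.6
tool_pos: [0.4012, 0.2233, 0.169]
ee_rot: [3.142, -0.0, 2.806]
wrist_force: [0.6, 0.1, -0.4]
width: 0.0938
finger_force: 0.0
```

```bash
python3 -c "
from h import *
print(get_obs()['tool_pos'])"
```

```text
[0.40121024 0.22333152 0.16904487]
```

move_arm(steps=[0,0,0,0.0005,-0.0005,-0.03,1,0,0,0,0.0005,-0.0005,-0.06,1,0,0,0,0.0005,-0.0005,-0.08,1,0,0,0,0.0005,-0.0005,-0.08,1,0,0,0,0.0005,-0.0005,-0.08,0.5,0,0,0,0.0005,-0.0005,-0.08,0.5,0,0,0,0.0005,-0.0005,-0.08,0.5,0,0,0,0.0005,-0.0005,-0.08,0.5,0,0,0,0.0005,-0.0005,-0.08,0,0,0,0,0.0005,-0.0005,-0.08,0,0,0,0,0.0005,-0.0005,-0.08,0])

```text
time: 12.7
tool_pos: [0.4022, 0.2228, 0.0894]
ee_rot: [3.141, 0.001, 2.806]
wrist_force: [-0.1, -0.9, 4.3]
width: 0.0414
finger_force: 2.3
```

The width of 41 mm is too small for the cup, so I'm looking before going on.

```bash
python3 d.py D funnel jar; python3 - <<'E'
import cv2,numpy as np
a=cv2.imread("pics/wristD.png")[100:500,180:580];b=cv2.imread("pics/sceneD.png")[200:320,270:390]
cv2.imwrite("pics/D.png",np.hstack([a,cv2.resize(b,(400,400),interpolation=cv2.INTER_CUBIC)]))
from h import get_obs;o=get_obs();print(o["width"],o["finger_force"],o["wrist_force"])
E
```

```text
[0.40216684 0.22284667 0.08937813] [3.14081491e+00 1.30777475e-03 2.80575574e+00]
top funnel 0.66 [162. 264.] 134 hi 0.092 lo 0.048 topmid [0.261  0.3393] [0.06  0.061] mid [0.261  0.3393]
top jar 0.72 [215. 217.] 19 hi 0.083 lo -0.002 topmid [0.3658 0.2051] [0.034 0.065] mid [0.3729 0.2197]
scene funnel 0.85 [161. 182.] 172 hi 0.091 lo 0.0 topmid [0.259  0.3408] [0.062 0.064] mid [0.2595 0.3417]
scene jar 0.98 [226. 184.] 107 hi 0.074 lo 0.0 topmid [0.2331 0.1096] [0.37  0.272] mid [0.3897 0.2213]
wrist jar 0.64 [247. 174.] 1425 hi 0.069 lo 0.002 topmid [0.3897 0.223 ] [0.047 0.068] mid [0.3852 0.2249]
0.005568311374491639 2.5642748767859302 [ 0.19381488 -0.3654496   5.07305315]
```

View pics/D.png

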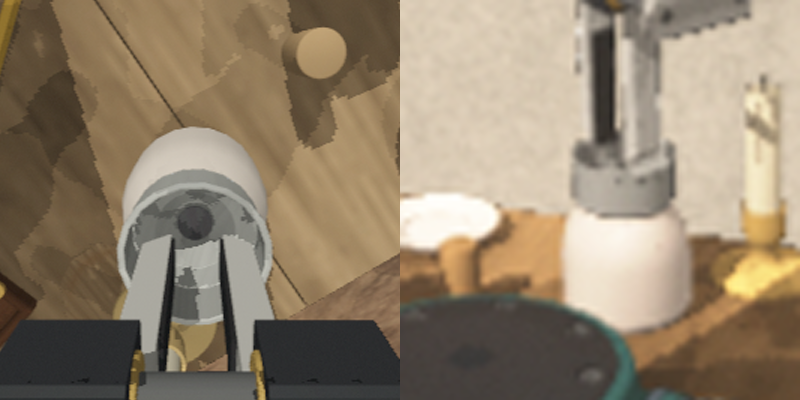

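```bash
python3 - <<'E'
from h import *
z=np.load("wristD.npz");C=cloud("wrist",z["d"])
m,R,t=cam("wrist");o=get_obs();T=o["tool_pos"]
for dz in(.02,0,-.014):
    q=R@(T+[0,0,dz])+t;print("tcp",dz,q[0]/q[2]*m["fx"]+m["cx"],q[1]/q[2]*m["fy"]+m["cy"])
P=C.reshape(-1,3);S=P[(np.hypot(P[:,0]-.4,P[:,1]-.223)<.06)&(P[:,2]>.085)&(P[:,2]<.125)]
print(len(S),S.min(0),S.max(0))
for u,v in[(200,225),(203,240),(215,232),(250,190),(250,222),(230,232),(278,232),(300,245),(224,225),(286,225),(250,270)]: print(u,v,C[v,u].round(3))
h=np.histogram(P[np.hypot(P[:,0]-.4,P[:,1]-.223)<.045][:,2],bins=np.arange(0,.2,.01));print(h[0])
E
```

```text
tcp 0.02 251.87543173629916 243.0521462569149
tcp 0 251.75023649261666 229.69991783258607
tcp -0.014 251.6755970782525 221.7395314733746
2705 [0.37028064 0.19104827 0.08500452] [0.43277781 0.25279599 0.12497851]
200 225 [0.384 0.197 0.102]
203 240 [0.393 0.195 0.104]
215 232 [0.386 0.207 0.117]
250 190 [0.374 0.232 0.102]
250 222 [0.407 0.22  0.063]
230 232 [0.389 0.215 0.117]
278 232 [0.398 0.24  0.116]
300 245 [0.416 0.249 0.102]
224 225 [0.399 0.204 0.073]
286 225 [0.413 0.244 0.074]
250 270 [0.428 0.213 0.091]
[1271  117  137  154  459  824 2326 2017  625  537 1293  359  437  495
  600  739  749  574  221]
```

move_arm(steps=[0,0,0,0,0,0,0.45,0,0,0,0,0,0,0.45,0,0,0,0,0,0,0.45,0,0,0,0,0,0,0.45,0,0,0,0,0,0,0.45,0,0,0,0,0,0,0.45])

```text
time: 13.75
tool_pos: [0.4025, 0.2237, 0.0894]
ee_rot: [3.139, 0.001, 2.806]
wrist_force: [1.3, 1.4, 4.3]
width: 0.0419
finger_force: 2.6
```

```bash
python3 d.py E funnel jar; python3 - <<'E'
import cv2,numpy as np
a=cv2.imread("pics/wristE.png")[100:500,180:580];b=cv2.imread("pics/sceneE.png")[200:320,270:390]
cv2.imwrite("pics/E.png",np.hstack([a,cv2.resize(b,(400,400),interpolation=cv2.INTER_CUBIC)]))
from h import get_obs;o=get_obs();print(o["width"],o["finger_force"],o["wrist_force"])
E
```

```text
[0.40248527 0.22369113 0.08937638] [3.13884062e+00 1.43651079e-03 2.80598664e+00]
top funnel 0.62 [162. 262.] 135 hi 0.092 lo 0.046 topmid [0.2611 0.3393] [0.06 0.06] mid [0.2603 0.3393]
top jar 0.51 [213. 216.] 93 hi 0.067 lo 0.01 topmid [0.3779 0.2247] [0.022 0.059] mid [0.3743 0.2231]
scene funnel 0.62 [159. 183.] 183 hi 0.091 lo -0.0 topmid [0.2584 0.341 ] [0.063 0.065] mid [0.2941 0.4031]
scene jar 0.96 [228. 186.] 122 hi 0.07 lo 0.004 topmid [0.2333 0.1114] [0.367 0.269] mid [0.3881 0.2137]
wrist funnel 0.94 [249. 228.] 1772 hi 0.103 lo 0.061 topmid [0.4012 0.2236] [0.061 0.058] mid [0.4009 0.2226]
wrist jar 0.59 [246. 175.] 1415 hi 0.068 lo 0.011 topmid [0.3886 0.2233] [0.044 0.067] mid [0.3845 0.2254]
0.04208499117214392 2.5712622731225565 [0.76059559 0.56287988 4.60206716]
```

View pics/E.png

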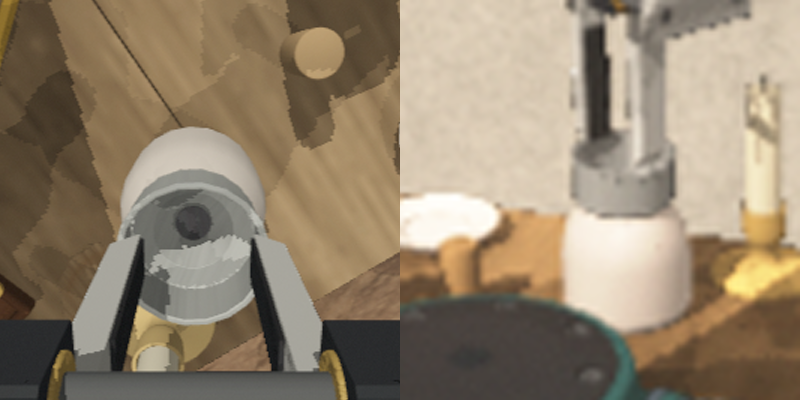

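move_arm(steps=[0,0,0,0,0,0.003,0.8,0,0,0,0,0,0.003,0.8,0,0,0,0,0,0.003,0.8,0,0,0,0,0,0.003,0.8,0,0,0,0,0,0.003,0.8])

```text
time: 14.7
tool_pos: [0.4014, 0.2227, 0.0911]
ee_rot: [-3.141, -0.001, 2.806]
wrist_force: [0.5, -0.4, -0.4]
width: 0.0744
finger_force: 0.0
```

move_arm(steps=[0,0,0,0,0,0,0.5,0,0,0,0,0,0,0.5,0,0,0,0,0,0,0.5,0,0,0,0,0,0,0.5,0,0,0,0,0,0,0.5])

```text
time: 15.2
tool_pos: [0.4017, 0.2228, 0.0915]
ee_rot: [3.141, 0.0, 2.806]
wrist_force: [-0.2, 0.9, -0.3]
width: 0.0473
finger_force: 0.0
```

```bash
python3 d.py F funnel jar; python3 - <<'E'
import cv2,numpy as np
a=cv2.imread("pics/wristF.png")[150:450,230:530];b=cv2.imread("pics/topF.png")[230:380,230:380]
cv2.imwrite("pics/F.png",np.hstack([cv2.resize(a,(400,400)),cv2.resize(b,(400,400),interpolation=cv2.INTER_CUBIC)]))
from h import *;o=get_obs();print(o["width"],o["finger_force"],o["wrist_force"])
C=cloud("wrist",np.load("wristF.npz")["d"])
for v in (222,228,235,245,260): print(v,[C[v,u].round(3).tolist() for u in range(195,310,6)])
E
```

```text
[0.4016686  0.22280632 0.0915487 ] [3.14144325e+00 6.00119439e-05 2.80579093e+00]
top funnel 0.87 [162. 265.] 131 hi 0.092 lo 0.049 topmid [0.261  0.3395] [0.06  0.061] mid [0.2616 0.3392]
top jar 0.66 [216. 220.] 75 hi 0.065 lo 0.007 topmid [0.3748 0.221 ] [0.016 0.052] mid [0.3733 0.2176]
scene funnel 0.96 [161. 181.] 182 hi 0.091 lo 0.011 topmid [0.2598 0.3411] [0.064 0.063] mid [0.2593 0.3404]
scene jar 0.58 [225. 184.] 126 hi 0.068 lo 0.006 topmid [0.2307 0.1118] [0.361 0.269] mid [0.3863 0.2177]
wrist funnel 0.84 [250. 229.] 1898 hi 0.103 lo 0.061 topmid [0.4016 0.2225] [0.062 0.06 ] mid [0.401 0.222]
wrist jar 0.87 [249. 169.] 1385 hi 0.067 lo 0.013 topmid [0.3888 0.2233] [0.046 0.068] mid [0.3839 0.2253]
0.047149164619368716 0.0 [-0.14483315  0.42527821  0.37884448]
222 [[0.413, 0.163, 0.0], [0.415, 0.168, -0.0], [0.388, 0.197, 0.089], [0.394, 0.197, 0.075], [0.395, 0.201, 0.074], [0.397, 0.205, 0.073], [0.326, 0.249, 0.284], [0.404, 0.211, 0.063], [0.405, 0.215, 0.063], [0.406, 0.219, 0.063], [0.408, 0.223, 0.063], [0.41, 0.227, 0.062], [0.41, 0.232, 0.065], [0.409, 0.236, 0
[... 1274 characters left out ...]
19, 0.215, 0.073], [0.42, 0.219, 0.074], [0.422, 0.223, 0.072], [0.423, 0.227, 0.073], [0.424, 0.231, 0.075], [0.426, 0.235, 0.075], [0.423, 0.239, 0.082], [0.412, 0.244, 0.108], [0.402, 0.247, 0.13], [0.4, 0.25, 0.136], [0.402, 0.253, 0.134]]
260 [[0.384, 0.201, 0.15], [0.386, 0.203, 0.147], [0.395, 0.2, 0.129], [0.408, 0.195, 0.103], [0.414, 0.196, 0.094], [0.417, 0.198, 0.089], [0.421, 0.201, 0.084], [0.423, 0.205, 0.082], [0.426, 0.208, 0.079], [0.428, 0.212, 0.078], [0.429, 0.216, 0.079], [0.43, 0.22, 0.08], [0.43, 0.224, 0.083], [0.429, 0.228, 0.087], [0.427, 0.233, 0.092], [0.426, 0.237, 0.098], [0.424, 0.241, 0.103], [0.409, 0.245, 0.133], [0.402, 0.248, 0.148], [0.401, 0.25, 0.151]]
```

View pics/F.png

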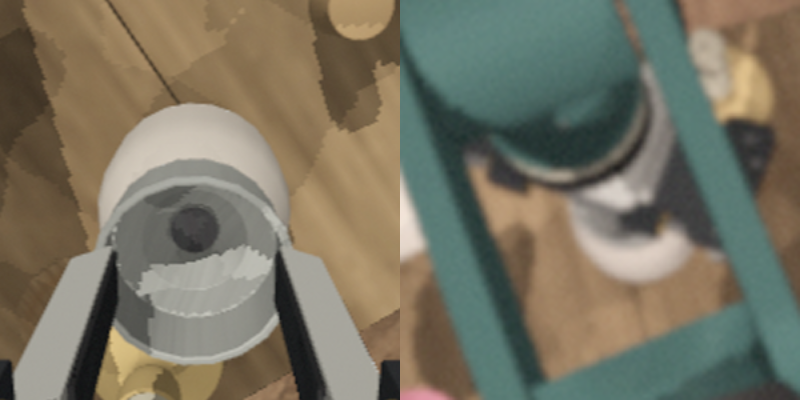

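The depth suggests the fingertips may sit higher than the nominal figure: finger pixels show z≈0.11 with the TCP at 0.0915. I'll measure that in the tool frame.

```bash
cat > g.py <<'E'
from h import *
o=get_obs();T=o["tool_pos"];print(T,o["ee_rot"],o["width"])
a=np.array([.944,-.33,0]);b=np.array([.33,.944,0])
for n,f in(("wrist","wristF"),("scene","sceneF"),("top","topF")):
    z=np.load(f+".npz");P=cloud(n,z["d"]).reshape(-1,3)-T
    Q=np.c_[P@a,P@b,P[:,2]];
    for s in(-1,1):
        m=(np.abs(Q[:,0])<.02)&(Q[:,1]*s>.023)&(Q[:,1]*s<.045)&(Q[:,2]>-.02)&(Q[:,2]<.08)
        S=Q[m];h=[(round(z,3),len(S[np.abs(S[:,2]-z)<.004]),S[np.abs(S[:,2]-z)<.004].mean(0).round(3)[:2].tolist() if len(S[np.abs(S[:,2]-z)<.004]) else 0) for z in np.arange(-.016,.08,.008)]
        print(n,s,h)
m,R,t=cam("wrist");print("cam centre rel tool",(-R.T@t-T).round(3))
E
python3 g.py
```

```text
[0.40164049 0.22280293 0.09150397] [3.14150039e+00 1.45561066e-05 2.80579965e+00] 0.047149164619368716
wrist -1 [(np.float64(-0.016), 268, [0.003, -0.026]), (np.float64(-0.008), 52, [0.008, -0.025]), (np.float64(0.0), 34, [0.012, -0.025]), (np.float64(0.008), 144, [-0.003, -0.026]), (np.float64(0.016), 94, [-0.006, -0.026]), (np.float64(0.024), 173, [-0.007, -0.028]), (np.float64(0.032), 199, [-0.007, -0.028]), (np.float64(0.04), 226, [-0.007, -0.028]), (np.float64(0.048), 256, [-0.007, -0.028]), (np.float64(0.056), 303, [-0.007, -0.028]), (np.float64(0.064), 355, [-0.007, -0.028]), (np.float64(0.072), 424, [-0.007, -0.028])]
wrist 1 [(np.float64(-0.016), 184, [0.003, 0.025]), (np.float64(-0.008), 54, [0.006, 0.025]), (np.float64(0.0), 25, [0.011, 0.024]), (np.float64(0.008), 115, [-0.003, 0.025]), (np.float64(0.016), 96, [-0.006, 0.025]), (np.float64(0.024), 169, [-0.007, 0.027]), (np.float64(0.032), 198, [-0.007, 0.027]), (np.float64(0.04), 228, [-0.007, 0.027]), (np.float64(0.048), 250, [-0.007, 0.027]), (np.float64(0.056), 310, [-0.007, 0.027]), (np.float64(0.064), 354, [-0.007, 
[... 1171 characters left out ...]
64(0.0), 0, 0), (np.float64(0.008), 0, 0), (np.float64(0.016), 0, 0), (np.float64(0.024), 0, 0), (np.float64(0.032), 0, 0), (np.float64(0.04), 0, 0), (np.float64(0.048), 0, 0), (np.float64(0.056), 0, 0), (np.float64(0.064), 0, 0), (np.float64(0.072), 0, 0)]
top 1 [(np.float64(-0.016), 3, [-0.012, 0.024]), (np.float64(-0.008), 1, [-0.012, 0.026]), (np.float64(0.0), 1, [-0.015, 0.023]), (np.float64(0.008), 3, [-0.016, 0.024]), (np.float64(0.016), 1, [-0.014, 0.026]), (np.float64(0.024), 0, 0), (np.float64(0.032), 0, 0), (np.float64(0.04), 0, 0), (np.float64(0.048), 0, 0), (np.float64(0.056), 0, 0), (np.float64(0.064), 0, 0), (np.float64(0.072), 0, 0)]
cam centre rel tool [-0.076  0.026  0.193]
```

The fingertips are really about 13 mm above the reported TCP, not 14 mm ahead of it. The gripper therefore closed above the cup, and the 5 N was the tips resting on the bead. I'll open, go 30 mm lower and check the tip height before closing.

move_arm(steps=[0,0,0,0,0,0.005,1,0,0,0,0,0,0.005,1,0,0,0,0,0,0.005,1,0,0,0,0,0,0.005,1,0,0,0,0,0,0.005,1,0,0,0,0,0,0.005,1,0,0,0,0,0,-0.01,1,0,0,0,0,0,-0.02,1,0,0,0,0,0,-0.025,1,0,0,0,0,0,-0.025,1,0,0,0,0,0,-0.025,1])

```text
time: 16.75
tool_pos: [0.4017, 0.2228, 0.0666]
ee_rot: [3.141, 0.0, 2.806]
wrist_force: [0.1, -0.5, -0.3]
width: 0.0941
finger_force: 0.0
```

```bash
cat > k.py <<'E'
from h import *
o=get_obs();T=o["tool_pos"];w=o["width"]/2;print(T,o["width"],o["wrist_force"])
y=o["ee_rot"][2];b=np.array([np.sin(y),-np.cos(y),0]);a=np.array([-b[1],b[0],0])*-1
for n in("wrist","scene"):
    p,d=snapshot(n);np.savez(n+"G",p=p,d=d);P=cloud(n,d).reshape(-1,3)-T;Q=np.c_[P@a,P@b,P[:,2]]
    for s in(-1,1):
        m=(np.abs(Q[:,0])<.012)&(Q[:,1]*s>w-.002)&(Q[:,1]*s<w+.012)&(Q[:,2]>-.05)&(Q[:,2]<.06)
        print(n,s,np.histogram(Q[m][:,2],bins=np.arange(-.05,.061,.005))[0])
E
python3 k.py
```

```text
[0.40173073 0.22281991 0.06662348] 0.09413981238278933 [ 0.11877478 -0.50004397 -0.29402742]
wrist -1 [  0   0   0   0   0   0   0   0   0   0   0   0  19 104 137 148 158 180
 192 215 223 258]
wrist 1 [  0   0   0   0   0   0   0   0   0   0   0   0  23  97 137 150 164 177
 197 203 221 269]
scene -1 [ 0  0  0  0  0  0  0  0  0  0  0  0  3  5 11 13 11 12 10 13  9 13]
scene 1 [ 0  0  0  0  0  0  0  0  0  0  0  0  2  4  6 10  9 12 11  9 13  8]
```

Both cameras put the tips at TCP +12.5 mm. I'll go 4 mm lower, to tips at about 0.075, and close.

move_arm(steps=[0,0,0,0,0,-0.004,1,0,0,0,0,0,-0.004,1,0,0,0,0,0,-0.004,0.5,0,0,0,0,0,-0.004,0.3,0,0,0,0,0,-0.004,0.3,0,0,0,0,0,-0.004,0.3,0,0,0,0,0,-0.004,0.3,0,0,0,0,0,-0.004,0.3,0,0,0,0,0,-0.004,0.3,0,0,0,0,0,-0.004,0.3])

```text
time: 17.85
tool_pos: [0.4017, 0.2228, 0.0625]
ee_rot: [3.142, 0.0, 2.806]
wrist_force: [-0.1, -0.4, -0.0]
width: 0.059
finger_force: 30.0
```

The cup is gripped at 59 mm. I'll lift high enough to clear the bottle.

move_arm(steps=[0,0,0,0,0,0.01,0.3,0,0,0,0,0,0.03,0.3,0,0,0,0,0,0.06,0.3,0,0,0,0,0,0.095,0.3,0,0,0,0,0,0.13,0.3,0,0,0,0,0,0.17,0.3,0,0,0,0,0,0.21,0.3,0,0,0,0,0,0.24,0.3,0,0,0,0,0,0.26,0.3,0,0,0,0,0,0.27,0.3,0,0,0,0,0,0.27,0.3])

```text
time: 18.95
tool_pos: [0.402, 0.223, 0.334]
ee_rot: [3.14, 0.002, 2.806]
wrist_force: [0.3, -1.0, -1.6]
width: 0.059
finger_force: 30.0
```

move_arm(steps=[0,0,0,0.008,-0.03,0,0.3,0,0,0,0.018,-0.065,0,0.3,0,0,0,0.03,-0.105,0,0.3,0,0,0,0.042,-0.145,0,0.3,0,0,0,0.054,-0.185,0,0.3,0,0,0,0.066,-0.225,0,0.3,0,0,0,0.076,-0.265,0,0.3,0,0,0,0.086,-0.3,0,0.3,0,0,0,0.096,-0.335,0,0.3,0,0,0,0.103,-0.36,0,0.3,0,0,0,0.107,-0.371,0,0.3,0,0,0,0.107,-0.371,0,0.3])

```text
time: 20.15
tool_pos: [0.5084, -0.1489, 0.3303]
ee_rot: [3.141, -0.004, 2.804]
wrist_force: [0.6, 0.3, -0.5]
width: 0.0591
finger_force: 30.0
```

```bash
cat > m.py <<'E'
from h import *
import sys
from scipy.optimize import minimize
def ring(C,c,R,zl,zh,w=.012):
    r=np.hypot(C[:,0]-c[0],C[:,1]-c[1]);S=C[(C[:,2]>zl)&(C[:,2]<zh)&(np.abs(r-R)<w)]
    if len(S)<15:return None
    g=lambda q:np.minimum(np.abs(np.hypot(S[:,0]-q[0],S[:,1]-q[1])-R),.006).sum()
    k=minimize(g,c,method="Nelder-Mead",options=dict(xatol=1e-4,initial_simplex=[c,[c[0]+.003,c[1]],[c[0],c[1]+.003]]));return len(S),k.x.round(4),round(k.fun/len(S),4)
if __name__=="__main__":
    for n,f in(("top","top"),("scene","scene"),("wrist","w1")):
        if n!="wrist":print("dec initial",n,ring(cloud(n,np.load(f+".npz")["d"]).reshape(-1,3),[.508,-.149],.0265,.130,.146))
    for n in("wrist","scene","top"):
        o=get_obs();T=o["tool_pos"];p,d=snapshot(n);np.savez(n+"H",p=p,d=d);save(n+"H.png",p,s=1.5);C=cloud(n,d).reshape(-1,3)
        print(n,T,"dec",ring(C,[.508,-.149],.0265,.130,.146),"fun",ring(C,[T[0],T[1]],.0305,T[2]+.033,T[2]+.046))
E
python3 m.py
```

```text
dec initial top (205, array([ 0.5065, -0.1466]), np.float64(0.0028))
dec initial scene (137, array([ 0.5073, -0.148 ]), np.float64(0.0029))
wrist [ 0.50842848 -0.14893359  0.33031999] dec (782, array([ 0.5061, -0.1473]), np.float64(0.0031)) fun (3330, array([ 0.5071, -0.1477]), np.float64(0.0018))
scene [ 0.50834426 -0.14781109  0.33115533] dec (139, array([ 0.5067, -0.1477]), np.float64(0.0029)) fun (139, array([ 0.508 , -0.1456]), np.float64(0.0031))
top [ 0.50834738 -0.14719212  0.33185604] dec (80, array([ 0.508 , -0.1517]), np.float64(0.0016)) fun (57, array([ 0.5088, -0.1445]), np.float64(0.0019))
```

move_arm(steps=[0,0,0,-0.001,-0.0005,-0.03,0.3,0,0,0,-0.001,-0.0005,-0.07,0.3,0,0,0,-0.001,-0.0005,-0.11,0.3,0,0,0,-0.001,-0.0005,-0.14,0.3,0,0,0,-0.001,-0.0005,-0.16,0.3,0,0,0,-0.001,-0.0005,-0.17,0.3,0,0,0,-0.001,-0.0005,-0.17,0.3,0,0,0,-0.001,-0.0005,-0.17,0.3])

```text
time: 21.1
tool_pos: [0.5083, -0.1483, 0.164]
ee_rot: [3.142, 0.002, 2.807]
wrist_force: [0.2, 0.4, -0.9]
width: 0.0588
finger_force: 30.0
```

```bash
python3 m.py | tail -3; python3 - <<'E'
import cv2,numpy as np
a=cv2.imread("pics/wristH.png")[100:500,180:580];b=cv2.imread("pics/sceneH.png")[200:340,480:620]
cv2.imwrite("pics/H.png",np.hstack([a,cv2.resize(b,(400,400),interpolation=cv2.INTER_CUBIC)]))
E
```

```text
wrist [ 0.50831901 -0.14833662  0.16402689] dec (520, array([ 0.5107, -0.1504]), np.float64(0.0015)) fun (3320, array([ 0.5071, -0.1484]), np.float64(0.0018))
scene [ 0.50862199 -0.14866223  0.16452112] dec (111, array([ 0.5077, -0.1478]), np.float64(0.0028)) fun (148, array([ 0.508 , -0.1475]), np.float64(0.0028))
top [ 0.50870614 -0.14883517  0.16460738] dec None fun (42, array([ 0.5069, -0.1465]), np.float64(0.003))
```

View pics/H.png

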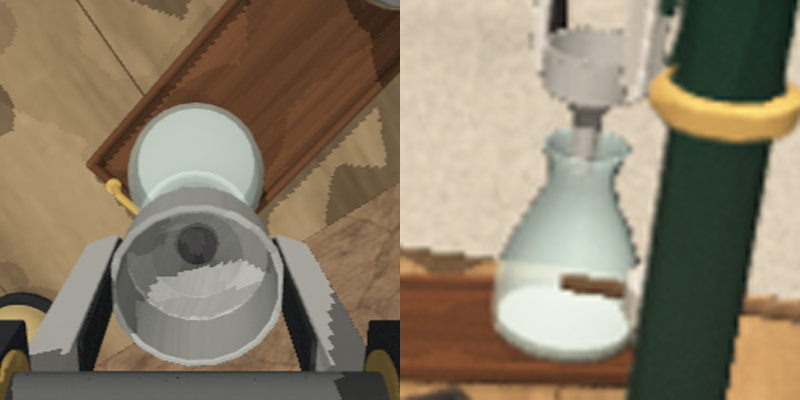

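In the scene view (right) the spout is centred in the decanter's mouth (588,150). Lowering gently.

move_arm(steps=[0,0,0,-0.0005,0.0005,-0.01,0.3,0,0,0,-0.0005,0.0005,-0.018,0.3,0,0,0,-0.0005,0.0005,-0.025,0.3,0,0,0,-0.0005,0.0005,-0.03,0.3,0,0,0,-0.0005,0.0005,-0.033,0.3,0,0,0,-0.0005,0.0005,-0.034,0.3,0,0,0,-0.0005,0.0005,-0.034,0.3])

```text
time: 21.95
tool_pos: [0.5073, -0.1483, 0.1289]
ee_rot: [3.142, 0.001, 2.806]
wrist_force: [-1.6, -0.2, 0.3]
width: 0.0589
finger_force: 30.0
```

move_arm(steps=[0,0,0,0,0,-0.001,0.3,0,0,0,0,0,-0.0015,0.3,0,0,0,0,0,-0.0015,0.3,0,0,0,0,0,-0.0015,0.3])

```text
time: 22.35
tool_pos: [0.5074, -0.1483, 0.1288]
ee_rot: [-3.142, 0.002, 2.806]
wrist_force: [-2.3, 0.5, 5.3]
width: 0.0592
finger_force: 30.0
```

Contact came at the seated height. I'll release and rise.

move_arm(steps=[0,0,0,0,0,0.001,0.7,0,0,0,0,0,0.001,1,0,0,0,0,0,0.001,1,0,0,0,0,0,0.001,1,0,0,0,0,0,0.001,1,0,0,0,0,0,0.001,1,0,0,0,0,0,0.03,1,0,0,0,0,0,0.08,1,0,0,0,0,0,0.13,1,0,0,0,0,0,0.18,1,0,0,0,0,0,0.19,1,0,0,0,0,0,0.19,1])

```text
time: 23.55
tool_pos: [0.5081, -0.1486, 0.3199]
ee_rot: [-3.141, 0.006, 2.806]
wrist_force: [0.4, 0.4, -0.2]
width: 0.0939
finger_force: 0.0
```

```bash
python3 d.py I funnel decanter cork saucer bottle candle jar
```

```text
[ 0.50811393 -0.14858367  0.31986434] [-3.1413504   0.00596347  2.80580189]
top funnel 0.76 [372. 148.] 17 hi 0.612 lo 0.016 topmid [ 0.3639 -0.0307] [0.032 0.008] mid [ 0.466  -0.0917]
top decanter 0.64 [358. 163.] 98 hi 0.107 lo 0.023 topmid [ 0.5042 -0.1362] [0.046 0.032] mid [ 0.499  -0.1259]
top cork 0.51 [180. 228.] 87 hi 0.048 lo -0.0 topmid [0.3479 0.3037] [0.022 0.023] mid [0.3475 0.3039]
top saucer 0.67 [150. 204.] 760 hi 0.014 lo -0.0 topmid [0.4186 0.3814] [0.08  0.078] mid [0.4182 0.3819]
top bottle 0.69 [292. 193.] 201 hi 0.26 lo 0.033 topmid [0.411  0.0288] [0.029 0.03 ] mid [0.4046 0.0304]
top jar 0.61 [210. 206.] 253 hi 0.075 lo 0.003 topmid [0.4018 0.2217] [0.062 0.064] mid [0.3993 0.2202]
scene funnel 0.91 [361. 163.] 197 hi 0.168 lo 0.141 topmid [ 0.5052 -0.1474] [0.069 0.06 ] mid [ 0.5071 -0.1475]
scene decanter 0.92 [357. 196.] 95 hi 0.128 lo 0.014 topmid [ 0.3755 -0.1901] [0.263 0.12 ] mid [ 0.4841 -0.1501]
scene cork 0.54 [190. 182.] 24 hi 0.045 lo 0.017 topmid [0.3484 0.301 ] [0.017 0.016] mid [0.3468 0.2999]
scene saucer 0.46 [194. 175.] 58 hi 0.013 lo -0.41
[... 341 characters left out ...]
0.1141] [0.38  0.274] mid [0.7809 0.47  ]
wrist funnel 0.95 [250. 176.] 611 hi 0.169 lo 0.127 topmid [ 0.5074 -0.1485] [0.062 0.061] mid [ 0.5074 -0.1487]
wrist decanter 0.61 [249. 139.] 313 hi 0.099 lo 0.008 topmid [ 0.4937 -0.1476] [0.034 0.061] mid [ 0.4929 -0.1475]
wrist cork 0.68 [386.  31.] 1231 hi 0.26 lo 0.035 topmid [0.4179 0.0258] [0.024 0.032] mid [0.4149 0.0167]
wrist bottle 0.96 [388.  30.] 1242 hi 0.26 lo 0.034 topmid [0.4181 0.0258] [0.024 0.032] mid [0.415  0.0169]
wrist candle 0.98 [464.  60.] 252 hi 0.119 lo 0.002 topmid [0.4777 0.1668] [0.024 0.01 ] mid [0.4793 0.1714]
wrist jar 0.58 [483.   6.] 272 hi 0.068 lo 0.012 topmid [0.4256 0.2052] [0.022 0.032] mid [0.425  0.2019]
```

The funnel is seated: rim at z 0.168, centre (0.5074,-0.148). Now the cork at (0.3475,0.304).

move_arm(steps=[0,0,0,-0.1605,0.4525,0,1,0,0,0,-0.1605,0.4525,0,1,0,0,0,-0.1605,0.4525,0,1,0,0,0,-0.1605,0.4525,0,1,0,0,0,-0.1605,0.4525,0,1,0,0,0,-0.1605,0.4525,0,1,0,0,0,-0.1605,0.4525,0,1,0,0,0,-0.1605,0.4525,0,1,0,0,0,-0.1605,0.4525,0,1,0,0,0,-0.1605,0.4525,0,1,0,0,0,-0.1605,0.4525,-0.03,1,0,0,0,-0.1605,0.4525,-0.06,1])

```text
time: 25.95
tool_pos: [0.3465, 0.3058, 0.2572]
ee_rot: [3.139, 0.002, 2.809]
wrist_force: [0.8, -0.2, 1.2]
width: 0.0938
finger_force: 0.0
```

move_arm(steps=[0,0,0,0,0,-0.03,1,0,0,0,0,0,-0.07,1,0,0,0,0,0,-0.11,1,0,0,0,0,0,-0.15,1,0,0,0,0,0,-0.17,1,0,0,0,0,0,-0.17,1,0,0,0,0,0,-0.17,1])

```text
time: 26.65
tool_pos: [0.3469, 0.3045, 0.0876]
ee_rot: [3.141, 0.0, 2.806]
wrist_force: [0.9, -0.2, 0.8]
width: 0.0939
finger_force: 0.0
```

```bash
python3 d.py J cork saucer|grep -v top\ 
```

```text
[0.34691414 0.30447386 0.08762835] [3.14110319e+00 2.94164707e-04 2.80577613e+00]
scene cork 0.64 [190. 185.] 49 hi 0.046 lo 0.013 topmid [0.3448 0.3044] [0.022 0.024] mid [0.3486 0.3099]
scene saucer 0.77 [185. 176.] 168 hi 0.012 lo 0.003 topmid [0.4158 0.3862] [0.077 0.071] mid [0.4162 0.387 ]
wrist cork 0.57 [251. 200.] 809 hi 0.046 lo 0.003 topmid [0.3468 0.3037] [0.024 0.024] mid [0.3462 0.3044]
wrist saucer 0.71 [362. 230.] 3651 hi 0.012 lo 0.001 topmid [0.405 0.382] [0.103 0.082] mid [0.4118 0.3805]
```

move_arm(steps=[0,0,0,0.0003,-0.0005,-0.03,1,0,0,0,0.0003,-0.0005,-0.06,1,0,0,0,0.0003,-0.0005,-0.08,1,0,0,0,0.0003,-0.0005,-0.0845,1,0,0,0,0.0003,-0.0005,-0.0845,0.5,0,0,0,0.0003,-0.0005,-0.0845,0,0,0,0,0.0003,-0.0005,-0.0845,0,0,0,0,0.0003,-0.0005,-0.0845,0,0,0,0,0.0003,-0.0005,-0.0845,0,0,0,0,0.0003,-0.0005,-0.0845,0,0,0,0,0.0003,-0.0005,-0.0845,0,0,0,0,0.0003,-0.0005,-0.0845,0])

```text
time: 28.3
tool_pos: [0.3469, 0.3038, 0.0025]
ee_rot: [3.141, 0.0, 2.806]
wrist_force: [-0.0, -0.1, -0.2]
width: 0.0329
finger_force: 0.0
```

move_arm(steps=[0,0,0,0,0,0,0,0,0,0,0,0,0,0,0,0,0,0,0,0,0,0,0,0,0,0,0,0])

```text
time: 28.7
tool_pos: [0.3469, 0.3038, 0.0025]
ee_rot: [-3.142, -0.0, 2.806]
wrist_force: [-0.2, 1.1, -0.7]
width: 0.0236
finger_force: 30.0
```

move_arm(steps=[0,0,0,0,0,0.03,0,0,0,0,0,0,0.06,0,0,0,0,0.02,0.022,0.06,0,0,0,0,0.045,0.05,0.06,0,0,0,0,0.07,0.0775,0.06,0,0,0,0,0.07,0.0775,0.06,0,0,0,0,0.07,0.0775,0.04,0,0,0,0,0.07,0.0775,0.02,0,0,0,0,0.07,0.0775,0.01,0,0,0,0,0.07,0.0775,0.006,0,0,0,0,0.07,0.0775,0.005,0,0,0,0,0.07,0.0775,0.005,0])

```text
time: 29.9
tool_pos: [0.4173, 0.3815, 0.0084]
ee_rot: [3.14, 0.001, 2.806]
wrist_force: [0.5, -0.7, 0.2]
width: 0.0234
finger_force: 30.0
```

move_arm(steps=[0,0,0,0,0,-0.001,0,0,0,0,0,0,-0.001,0,0,0,0,0,0,-0.001,0])

```text
time: 30.2
tool_pos: [0.4172, 0.3815, 0.0071]
ee_rot: [3.141, 0.001, 2.806]
wrist_force: [1.1, 0.7, -0.2]
width: 0.0233
finger_force: 30.0
```

move_arm(steps=[0,0,0,0,0,-0.001,0,0,0,0,0,0,-0.001,0,0,0,0,0,0,-0.001,0.4,0,0,0,0,0,-0.001,0.6,0,0,0,0,0,-0.001,0.6,0,0,0,0,0,-0.001,0.6,0,0,0,0,0,-0.001,0.6,0,0,0,0,0,0.02,0.6,0,0,0,0,0,0.06,0.8,0,0,0,0,0,0.11,1,0,0,0,0,0,0.16,1,0,0,0,0,0,0.16,1])

```text
time: 31.4
tool_pos: [0.4206, 0.3841, 0.1762]
ee_rot: [3.127, 0.01, 2.806]
wrist_force: [1.4, 0.7, -0.1]
width: 0.0849
finger_force: 0.0
```

```bash
python3 d.py K cork saucer candle funnel bottle; python3 - <<'E'
from h import *
from m import ring
for n in("wrist","scene","top"):
    C=cloud(n,np.load(n+"K.npz")["d"]).reshape(-1,3);print(n,"candle",ring(C,[.476,.175],.011,.06,.128,.008),"foot",ring(C,[.475,.175],.034,.004,.016,.004),"funnel",ring(C,[.507,-.148],.0305,.160,.175),"saucer",ring(C,[.417,.3815],.039,.007,.018))
E
```

```text
[0.42061655 0.38410824 0.17618108] [3.12735444 0.00953344 2.80579423]
top saucer 0.62 [159. 196.] 66 hi 0.016 lo 0.004 topmid [0.3885 0.306 ] [0.126 0.125] mid [0.4346 0.3547]
top candle 0.67 [233. 178.] 86 hi 0.123 lo -0.001 topmid [0.4776 0.1751] [0.024 0.021] mid [0.4791 0.1762]
top funnel 0.78 [377. 146.] 160 hi 0.169 lo 0.126 topmid [ 0.5064 -0.1479] [0.061 0.062] mid [ 0.5071 -0.1473]
top bottle 0.82 [296. 193.] 220 hi 0.261 lo 0.029 topmid [0.4121 0.0288] [0.03 0.03] mid [0.4061 0.0307]
scene saucer 0.46 [185. 177.] 150 hi 0.013 lo 0.001 topmid [0.4154 0.3834] [0.078 0.081] mid [0.4152 0.384 ]
scene candle 0.97 [254. 182.] 43 hi 0.123 lo -0.381 topmid [0.4744 0.1739] [0.023 0.023] mid [0.8509 0.3895]
scene funnel 0.96 [160. 182.] 172 hi 0.091 lo 0.007 topmid [0.2587 0.3403] [0.061 0.064] mid [0.2592 0.3408]
wrist cork 0.98 [251. 179.] 482 hi 0.051 lo 0.007 topmid [0.4174 0.3817] [0.023 0.023] mid [0.4169 0.3822]
wrist saucer 0.98 [250. 168.] 3296 hi 0.013 lo 0.004 topmid [0.4165 0.38  ] [0.079 0.081] mid [0.4164 0.3808]
wrist candle 0.76 [ 97. 273.] 127 hi 0.076 lo 0.004 topmid [0.4305 0.251 ] [0.085 0.156] mid [0.4607 0.1733]
wrist funnel 0.85 [133.  30.] 1164 hi 0.092 lo 0.05 topmid [0.2631 0.3389] [0.057 0.062] mid [0.2625 0.3395]
wrist candle (165, array([0.4788, 0.1744]), np.float64(0.0004)) foot (46, array([0.4807, 0.1757]), np.float64(0.0007)) funnel None saucer (2123, array([0.4169, 0.3809]), np.float64(0.0042))
scene candle (153, array([0.478 , 0.1769]), np.float64(0.0016)) foot (32, array([0.4763, 0.1755]), np.float64(0.0022)) funnel (149, array([ 0.5066, -0.1461]), np.float64(0.0017)) saucer (93, array([0.4118, 0.3822]), np.float64(0.0038))
top candle (133, array([0.479 , 0.1747]), np.float64(0.0018)) foot (61, array([0.4745, 0.1757]), np.float64(0.002)) funnel (163, array([ 0.5071, -0.1472]), np.float64(0.0013)) saucer (66, array([0.4144, 0.3837]), np.float64(0.0024))
```

The cork is on the saucer (wrist: 0.4174,0.3817, top z 0.049). The candle is at (0.4775,0.1755) and the tray middle at (0.460,-0.060). Before moving I'll check the residual tool tilt.

```bash
python3 -c "
from h import *
o=get_obs()
for k in ('time','tool_pos','ee_rot','joint_positions','qvel','wrist_force','width'): print(k,np.round(o[k],4))"
```

```text
time 32.3
tool_pos [0.417  0.3813 0.1666]
ee_rot [3.1414e+00 1.0000e-04 2.8058e+00]
joint_positions [ 6.4040e-01  1.2710e-01  1.3801e+00  1.0000e-04  1.6342e+00 -5.9460e-01]
qvel [ 0.0006 -0.0008  0.0008 -0.0003  0.0002  0.0002]
wrist_force [-0.7435 -0.8097 -0.0848]
width 0.094
```

move_arm(steps=[0,0,-0.1,0.01,-0.03,0,0.6,0,0,-0.24,0.022,-0.075,0,0.6,0,0,-0.38,0.034,-0.115,0,0.6,0,0,-0.52,0.046,-0.155,0,0.6,0,0,-0.64,0.056,-0.19,0,0.6,0,0,-0.74,0.0605,-0.2058,0,0.6,0,0,-0.74,0.0605,-0.2058,0,0.6,0,0,-0.74,0.0605,-0.2058,0,0.6,0,0,-0.74,0.0605,-0.2058,0,0.6])

```text
time: 33.2
tool_pos: [0.4772, 0.1765, 0.1666]
ee_rot: [3.141, -0.001, 2.069]
wrist_force: [0.1, 0.4, 0.1]
width: 0.0566
finger_force: 0.0
```

```bash
python3 d.py L candle; python3 - <<'E'
from h import *
from m import ring
for n in("wrist","scene","top"):
    C=cloud(n,np.load(n+"L.npz")["d"]).reshape(-1,3);print(n,"candle",ring(C,[.4775,.1755],.011,.06,.128,.008),"foot",ring(C,[.476,.1755],.034,.004,.016,.006))
p=cv2.imread("pics/wristL.png")[150:450,150:600];cv2.imwrite("pics/L.png",p)
E
```

```text
[0.47716794 0.17653458 0.16655869] [ 3.14131714e+00 -5.18114550e-04  2.06852269e+00]
scene candle 0.94 [254. 179.] 44 hi 0.123 lo 0.002 topmid [0.4756 0.1766] [0.025 0.023] mid [0.4764 0.1757]
wrist candle 0.78 [253. 183.] 725 hi 0.124 lo 0.003 topmid [0.4776 0.1743] [0.024 0.022] mid [0.4788 0.1769]
wrist candle (1058, array([0.479 , 0.1738]), np.float64(0.0017)) foot (568, array([0.4771, 0.1714]), np.float64(0.0028))
scene candle (152, array([0.4785, 0.1769]), np.float64(0.0018)) foot (39, array([0.4762, 0.1782]), np.float64(0.0026))
top candle None foot (25, array([0.4854, 0.1748]), np.float64(0.0022))
```

View pics/L.png

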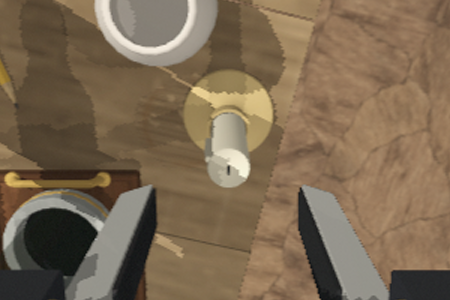

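The candle tip (228,165) is centred between the fingers (150 and 302). I'll descend and grip.

move_arm(steps=[0,0,0,0.0003,-0.0012,-0.03,0.6,0,0,0,0.0003,-0.0012,-0.07,0.6,0,0,0,0.0003,-0.0012,-0.1,0.6,0,0,0,0.0003,-0.0012,-0.104,0.6,0,0,0,0.0003,-0.0012,-0.104,0.3,0,0,0,0.0003,-0.0012,-0.104,0,0,0,0,0.0003,-0.0012,-0.104,0,0,0,0,0.0003,-0.0012,-0.104,0,0,0,0,0.0003,-0.0012,-0.104,0,0,0,0,0.0003,-0.0012,-0.104,0,0,0,0,0.0003,-0.0012,-0.104,0,0,0,0,0.0003,-0.0012,-0.104,0])

```text
time: 34.7
tool_pos: [0.4788, 0.1746, 0.0638]
ee_rot: [3.139, 0.001, 2.066]
wrist_force: [0.5, 0.2, 6.1]
width: 0.0222
finger_force: 30.0
```

The candle is gripped at 22 mm. I'll lift it above the bottle's top and, on the way over, turn the gripper another −0.6 rad so the wrist camera stays clear of the bottle neck.

move_arm(steps=[0,0,0,0,0,0.01,0,0,0,0,0,0,0.03,0,0,0,0,0,0,0.06,0,0,0,0,0,0,0.095,0,0,0,0,0,0,0.13,0,0,0,0,0,0,0.165,0,0,0,0,0,0,0.2,0,0,0,0,0,0,0.235,0,0,0,0,0,0,0.265,0,0,0,0,0,0,0.285,0,0,0,0,0,0,0.29,0,0,0,0,0,0,0.29,0])

```text
time: 35.9
tool_pos: [0.4777, 0.1743, 0.3523]
ee_rot: [-3.141, -0.0, 2.066]
wrist_force: [0.4, -0.2, -1.9]
width: 0.0221
finger_force: 30.0
```

move_arm(steps=[0,0,-0.04,-0.001,-0.015,0,0,0,0,-0.1,-0.003,-0.04,0,0,0,0,-0.17,-0.006,-0.07,0,0,0,0,-0.24,-0.008,-0.1,0,0,0,0,-0.31,-0.01,-0.13,0,0,0,0,-0.38,-0.012,-0.16,0,0,0,0,-0.46,-0.014,-0.19,0,0,0,0,-0.53,-0.016,-0.215,0,0,0,0,-0.58,-0.017,-0.23,0,0,0,0,-0.6,-0.018,-0.235,0,0,0,0,-0.6,-0.018,-0.235,0,0,0,0,-0.6,-0.018,-0.235,0])

```text
validation failed for argument at $.st...
```

```bash
python3 d.py M candle bottle funnel decanter cork; python3 - <<'E'
from h import *
a=cv2.imread("pics/sceneM.png")[0:400,260:660];b=cv2.imread("pics/wristM.png")[100:500,180:580]
cv2.imwrite("pics/M.png",np.hstack([a,b]));o=get_obs();print(o["tool_pos"],o["ee_rot"],o["width"])
E
```

```text
[0.47768018 0.17425538 0.35228534] [-3.14119157e+00 -7.84140066e-05  2.06575317e+00]
top candle 0.51 [209. 143.] 73 hi 0.298 lo 0.291 topmid [0.4464 0.1902] [0.085 0.034] mid [0.4744 0.2012]
top bottle 0.79 [293. 194.] 221 hi 0.26 lo 0.036 topmid [0.4122 0.0289] [0.031 0.029] mid [0.4053 0.0303]
top funnel 0.72 [161. 263.] 140 hi 0.092 lo -0.0 topmid [0.2613 0.3394] [0.06  0.061] mid [0.2607 0.3398]
top decanter 0.93 [361. 165.] 119 hi 0.109 lo 0.017 topmid [ 0.4992 -0.1415] [0.041 0.047] mid [ 0.5011 -0.1435]
top cork 0.46 [146. 202.] 86 hi 0.051 lo 0.012 topmid [0.4174 0.3817] [0.024 0.023] mid [0.4172 0.381 ]
scene candle 0.74 [252.  89.] 21 hi 0.389 lo 0.29 topmid [0.4785 0.1656] [0.012 0.004] mid [0.4725 0.1738]
scene bottle 0.67 [289. 168.] 109 hi 0.256 lo 0.03 topmid [0.4098 0.0277] [0.033 0.032] mid [0.4001 0.0236]
scene funnel 0.9 [162. 182.] 177 hi 0.091 lo 0.023 topmid [0.2601 0.3404] [0.063 0.062] mid [0.2594 0.3402]
scene decanter 0.95 [358. 195.] 91 hi 0.13 lo 0.012 topmid [ 0.3668 -0.1906] [0.278 0.121] mid [ 0.4846 -0.15  ]
scene cork 0.66 [186. 172.] 39 hi 0.05 lo -0.398 topmid [0.4156 0.3817] [0.027 0.026] mid [0.7807 0.6945]
wrist candle 0.98 [254. 217.] 2043 hi 0.413 lo 0.293 topmid [0.4767 0.174 ] [0.023 0.022] mid [0.4768 0.1784]
wrist bottle 0.75 [253. 217.] 2083 hi 0.413 lo 0.292 topmid [0.4774 0.1731] [0.026 0.024] mid [0.4775 0.1772]
wrist funnel 0.28 [218.  97.] 788 hi 0.074 lo 0.005 topmid [0.4019 0.2222] [0.064 0.064] mid [0.4032 0.2228]
wrist cork 0.51 [281.   4.] 175 hi 0.051 lo 0.009 topmid [0.4186 0.3777] [0.022 0.017] mid [0.4191 0.3769]
[0.47776506 0.17429262 0.35255976] [3.14139710e+00 5.99858364e-05 2.06580799e+00] 0.022188463335113286
```

View pics/M.png

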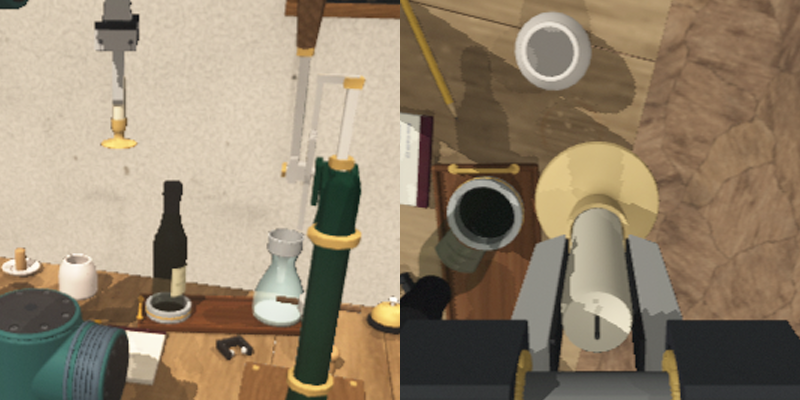

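The view shows the candle held upright (left image, 118,130), the bottle in the coaster (170,305), the funnel in the decanter (285,240) and the cork on the saucer (20,262). The last traverse call was refused, so I'm resending it.

move_arm(steps=[0,0,-0.04,-0.001,-0.015,0,0,0,0,-0.1,-0.003,-0.04,0,0,0,0,-0.17,-0.006,-0.07,0,0,0,0,-0.24,-0.008,-0.1,0,0,0,0,-0.31,-0.01,-0.13,0,0,0,0,-0.38,-0.012,-0.16,0,0,0,0,-0.46,-0.014,-0.19,0,0,0,0,-0.53,-0.016,-0.215,0,0,0,0,-0.6,-0.018,-0.234,0,0,0,0,-0.6,-0.018,-0.234,0,0])

```text
time: 37.8
tool_pos: [0.4591, -0.0625, 0.3524]
ee_rot: [-3.141, 0.001, 1.46]
wrist_force: [-0.0, -0.2, -1.8]
width: 0.0218
finger_force: 30.0
```

move_arm(steps=[0,0,0,0,0,-0.02,0,0,0,0,0,0,-0.06,0,0,0,0,0,0,-0.1,0,0,0,0,0,0,-0.14,0,0,0,0,0,0,-0.18,0,0,0,0,0,0,-0.215,0,0,0,0,0,0,-0.235,0,0,0,0,0,0,-0.245,0,0,0,0,0,0,-0.245,0,0,0,0,0,0,-0.245,0])

```text
time: 38.8
tool_pos: [0.4606, -0.0598, 0.1089]
ee_rot: [3.139, 0.0, 1.466]
wrist_force: [1.1, -0.5, -1.2]
width: 0.0218
finger_force: 30.0
```

```bash
python3 d.py N candle bottle funnel; python3 - <<'E'
from h import *
from m import ring
a=cv2.imread("pics/sceneN.png")[150:450,360:660];b=cv2.imread("pics/wristN.png")[100:500,180:580]
cv2.imwrite("pics/N.png",np.hstack([cv2.resize(a,(400,400)),b]));o=get_obs();print(o["tool_pos"],o["ee_rot"],o["wrist_force"])
T=o["tool_pos"]
for n in("wrist","scene"):
    C=cloud(n,np.load(n+"N.npz")["d"]).reshape(-1,3);print(n,ring(C,[T[0],T[1]],.034,T[2]-.064,T[2]-.05,.006),ring(C,[T[0],T[1]],.011,T[2]+.02,T[2]+.064,.008))
E
```

```text
[ 0.46062172 -0.05977767  0.10891457] [3.13913999e+00 2.36009491e-04 1.46603619e+00]
top bottle 0.93 [293. 193.] 237 hi 0.261 lo 0.023 topmid [0.3831 0.0279] [0.093 0.032] mid [0.4068 0.0294]
top funnel 0.86 [163. 264.] 145 hi 0.092 lo 0.001 topmid [0.2612 0.3396] [0.061 0.06 ] mid [0.2615 0.3394]
scene candle 0.57 [324. 194.] 30 hi 0.157 lo 0.045 topmid [ 0.455  -0.0666] [0.014 0.007] mid [ 0.4611 -0.0595]
scene bottle 0.66 [286. 168.] 107 hi 0.256 lo 0.03 topmid [0.4114 0.0252] [0.031 0.029] mid [0.4011 0.0253]
scene funnel 0.6 [363. 163.] 211 hi 0.168 lo 0.142 topmid [ 0.5074 -0.1473] [0.064 0.061] mid [ 0.5069 -0.1469]
wrist candle 0.9 [253. 217.] 2039 hi 0.168 lo 0.049 topmid [ 0.4596 -0.0603] [0.022 0.022] mid [ 0.4599 -0.0526]
wrist bottle 0.71 [103.  93.] 5317 hi 0.246 lo 0.085 topmid [0.4243 0.0247] [0.014 0.027] mid [0.4286 0.0265]
[ 0.4597449  -0.05969283  0.10751278] [ 3.14150427e+00 -2.27260599e-05  1.46578837e+00] [-0.14443742  0.34592489 -1.70329165]
wrist (1145, array([ 0.4593, -0.0634]), np.float64(0.0023)) (3821, array([ 0.4594, -0.0605]), np.float64(0.0025))
scene (78, array([ 0.4624, -0.0579]), np.float64(0.0021)) (106, array([ 0.4632, -0.0613]), np.float64(0.0026))
```

View pics/N.png

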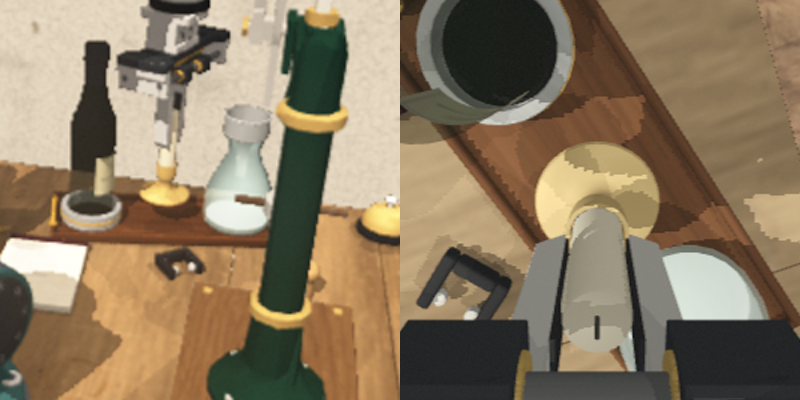

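Left view: the candle foot (165,192) is above the tray middle. The coaster's dark floor looks visible in front of the bottle, though, so I'll verify numerically where the bottle's lower body is.

```bash
python3 - <<'E'
from h import *
for f in("sceneN","wristN","topC","sceneC","wristI","wristM"):
    n="".join(c for c in f if c.islower());
    if n!="scene" and n!="top": continue
    C=cloud(n,np.load(f+".npz")["d"]).reshape(-1,3)
    for zl,zh in((.03,.06),(.06,.1),(.1,.14),(.2,.262)):
        r=np.hypot(C[:,0]-.4125,C[:,1]-.0277);S=C[(r<.06)&(C[:,2]>zl)&(C[:,2]<zh)]
        print(f,zl,len(S),(S.min(0).round(3).tolist(),S.max(0).round(3).tolist()) if len(S) else "")
    S=C[(np.hypot(C[:,0]-.4125,C[:,1]-.0277)<.03)&(C[:,2]<.025)];print("well pts",len(S),S.mean(0).round(3) if len(S) else "")
for q in([.4125,.0277,.011],[.4125,.0277,.258],[.4125-.042,.0277,.028],[.4125-.03,.0277,.011],[.4125-.03,.0277,.028]):
    m,R,t=cam("scene");c=R@np.array(q)+t;u=(c[0]/c[2]*m["fx"]+m["cx"],c[1]/c[2]*m["fy"]+m["cy"])
    print(q,"scene",np.round(u,1),"Ncrop",np.round([(u[0]*1.5-360)/.75,(u[1]*1.5-150)/.75],0))
E
```

```text
sceneN 0.03 226 ([0.378, -0.011, 0.03], [0.447, 0.069, 0.06])
sceneN 0.06 291 ([0.379, -0.002, 0.06], [0.425, 0.051, 0.1])
sceneN 0.1 308 ([0.38, -0.001, 0.1], [0.425, 0.053, 0.14])
sceneN 0.2 343 ([0.375, -0.03, 0.2], [0.427, 0.044, 0.262])
well pts 3 [0.4   0.031 0.024]
topC 0.03 26 ([0.385, -0.012, 0.03], [0.416, 0.049, 0.059])
topC 0.06 61 ([0.384, 0.001, 0.061], [0.401, 0.051, 0.1])
topC 0.1 74 ([0.383, 0.004, 0.1], [0.396, 0.052, 0.14])
topC 0.2 304 ([0.397, 0.012, 0.2], [0.429, 0.045, 0.262])
well pts 4 [0.395 0.015 0.015]
sceneC 0.03 230 ([0.371, -0.014, 0.03], [0.442, 0.066, 0.06])
sceneC 0.06 286 ([0.381, -0.002, 0.06], [0.422, 0.051, 0.1])
sceneC 0.1 312 ([0.379, -0.002, 0.1], [0.424, 0.053, 0.14])
sceneC 0.2 303 ([0.394, 0.011, 0.2], [0.429, 0.045, 0.261])
well pts 1 [0.395 0.009 0.024]
[0.4125, 0.0277, 0.011] scene [284.9 206.7] Ncrop [ 90. 213.]
[0.4125, 0.0277, 0.258] scene [288.3 121.5] Ncrop [97. 43.]
[0.3705, 0.0277, 0.028] scene [277.8 207.8] Ncrop [ 76. 216.]
[0.38249999999999995, 0.0277, 0.011] scene [279.8 211.3] Ncrop [ 80. 223.]
[0.38249999999999995, 0.0277, 0.028] scene [280.  205.9] Ncrop [ 80. 212.]
```

The depth shows the bottle body rising from z 0.03 directly in the coaster, with no open well; the dark look comes from the translucent glass. Placing the candle.

move_arm(steps=[0,0,0,0,0,-0.01,0,0,0,0,0,0,-0.02,0,0,0,0,0,0,-0.028,0,0,0,0,0,0,-0.033,0,0,0,0,0,0,-0.036,0,0,0,0,0,0,-0.037,0,0,0,0,0,0,-0.037,0,0,0,0,0,0,-0.037,0])

```text
time: 40.2
tool_pos: [0.4601, -0.0598, 0.0709]
ee_rot: [3.141, 0.0, 1.466]
wrist_force: [-0.3, 0.7, -2.3]
width: 0.0221
finger_force: 30.0
```

move_arm(steps=[0,0,0,0,0,-0.001,0,0,0,0,0,0,-0.001,0,0,0,0,0,0,-0.001,0])

```text
time: 40.5
tool_pos: [0.46, -0.0598, 0.0698]
ee_rot: [3.141, 0.0, 1.466]
wrist_force: [0.2, 0.5, -1.4]
width: 0.0219
finger_force: 30.0
```

move_arm(steps=[0,0,0,0,0,-0.001,0,0,0,0,0,0,-0.002,0,0,0,0,0,0,-0.002,0,0,0,0,0,0,-0.002,0])

```text
time: 40.9
tool_pos: [0.4602, -0.0598, 0.0698]
ee_rot: [3.14, 0.0, 1.466]
wrist_force: [-2.2, 1.5, 7.5]
width: 0.0217
finger_force: 30.0
```

Floor contact. I'll release and rise straight up.

move_arm(steps=[0,0,0,0,0,0.002,0.4,0,0,0,0,0,0.002,0.5,0,0,0,0,0,0.002,0.5,0,0,0,0,0,0.002,0.5,0,0,0,0,0,0.002,0.5,0,0,0,0,0,0.03,0.5,0,0,0,0,0,0.07,0.5,0,0,0,0,0,0.12,0.5,0,0,0,0,0,0.17,0.5,0,0,0,0,0,0.22,0.5,0,0,0,0,0,0.25,0.5,0,0,0,0,0,0.25,0.5])

```text
time: 42.1
tool_pos: [0.4615, -0.0601, 0.3233]
ee_rot: [3.131, 0.002, 1.466]
wrist_force: [0.3, -0.2, 0.2]
width: 0.0472
finger_force: 0.0
```

```bash
python3 d.py O candle bottle funnel cork saucer decanter jar; python3 - <<'E'
from h import *
from m import ring
C=cloud("wrist",np.load("wristO.npz")["d"]).reshape(-1,3);print(ring(C,[.46,-.06],.034,.012,.02,.006),ring(C,[.46,-.06],.011,.07,.132,.006))
a=cv2.imread("pics/sceneO.png")[150:450,160:560];b=cv2.imread("pics/wristO.png")[100:400,180:580]
cv2.imwrite("pics/O.png",np.hstack([a,b]))
E
```

```text
[ 0.46154607 -0.0601376   0.32325096] [3.13089533e+00 1.54665926e-03 1.46576946e+00]
top candle 0.44 [313. 181.] 50 hi 0.016 lo 0.007 topmid [ 0.4021 -0.0025] [0.157 0.072] mid [ 0.4615 -0.0305]
top bottle 0.7 [295. 193.] 233 hi 0.26 lo 0.012 topmid [0.413  0.0279] [0.032 0.031] mid [0.409  0.0293]
top funnel 0.77 [161. 265.] 131 hi 0.093 lo 0.049 topmid [0.2611 0.3395] [0.06  0.061] mid [0.2611 0.3391]
top saucer 0.56 [151. 209.] 600 hi 0.014 lo 0.001 topmid [0.4158 0.3808] [0.074 0.078] mid [0.416  0.3809]
top jar 0.6 [214. 207.] 265 hi 0.074 lo 0.003 topmid [0.4016 0.2217] [0.062 0.064] mid [0.3997 0.2202]
scene candle 0.6 [322. 201.] 57 hi 0.128 lo 0.009 topmid [ 0.4566 -0.0591] [0.02  0.023] mid [ 0.4547 -0.0566]
scene bottle 0.93 [286. 167.] 107 hi 0.256 lo 0.028 topmid [0.4093 0.028 ] [0.031 0.031] mid [0.4008 0.0258]
scene funnel 0.94 [361. 159.] 204 hi 0.169 lo -0.231 topmid [ 0.507  -0.1464] [0.066 0.062] mid [ 0.9392 -0.0137]
scene cork 0.56 [184. 171.] 41 hi 0.05 lo -0.4 topmid [0.4155 0.3813] [0.026 0.023] mid [0.7819 0.7102]
scene decanter 0.9 [359. 195.] 86 hi 0.131 lo 0.009 topmid [ 0.3274 -0.206 ] [0.353 0.145] mid [ 0.4839 -0.1525]
scene jar 0.71 [225. 182.] 173 hi 0.073 lo 0.008 topmid [0.3984 0.2206] [0.061 0.06 ] mid [0.3962 0.2186]
wrist candle 0.84 [256. 157.] 289 hi 0.13 lo 0.01 topmid [ 0.4599 -0.06  ] [0.022 0.021] mid [ 0.4601 -0.0575]
wrist bottle 0.68 [198.  96.] 1618 hi 0.261 lo 0.066 topmid [0.414  0.0269] [0.033 0.033] mid [0.4215 0.027 ]
wrist funnel 0.57 [288. 233.] 416 hi 0.17 lo 0.128 topmid [ 0.5079 -0.1151] [0.062 0.121] mid [ 0.5075 -0.1466]
wrist decanter 0.65 [286. 203.] 315 hi 0.11 lo 0.029 topmid [ 0.5068 -0.1353] [0.053 0.032] mid [ 0.5059 -0.1321]
(168, array([ 0.4611, -0.0647]), np.float64(0.0031)) (339, array([ 0.4599, -0.0605]), np.float64(0.0017))
```

View pics/O.png

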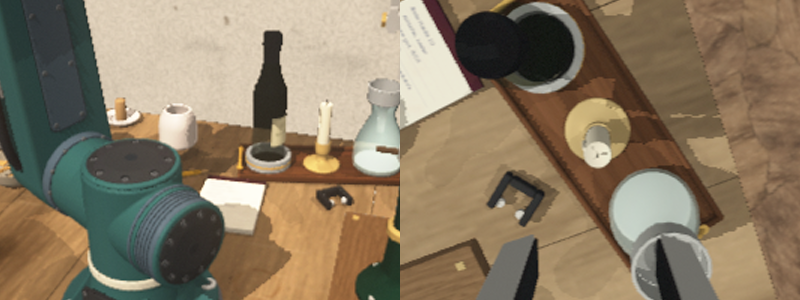

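Everything is in place. Left image: bottle at (270,155), candle (323,160) midway, funnel seated at (383,95), cork on the saucer (120,112). Measured candle position is (0.460,-0.060). Handing in.

move_arm(steps=[0,0,0,0,0,0,0.5,0,0,0,0,0,0,0.5,0,0,0,0,0,0,0.5,0,0,0,0,0,0,0.5])

```text
time: 43.7
tool_pos: [0.4597, -0.0597, 0.3175]
ee_rot: [3.141, 0.0, 1.466]
wrist_force: [-0.4, -0.4, 0.1]
width: 0.0474
finger_force: 0.0
```

```bash
python3 -c "
from h import *
print(close_job())"
```

```text
the job is handed in; nothing more can be done
None
```

I handed the job in at about 44 s: bottle in the coaster, funnel seated in the decanter, cork upright on the saucer, and the candlestick placed last, midway on the tray; my last measurements look within tolerance, but no verdict came back.

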